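# Load the rivet chest and lock it with the square key

## Robot

A 6-joint arm with a two-finger parallel gripper is mounted at the origin on the work surface. World frame = base frame: x ahead of the robot, y to its left, z up, the work surface at z = 0. Lengths are in m, angles in rad, forces in N, time in s.
With the tool pointing down it reaches from about 0.4 to 0.825 m from the base axis. Payload 7 kg.
Tool frame: the origin (TCP) lies between the finger pads; the fingertips stand 11 mm ahead of it and the grasp point (between the pads) lies 8 mm behind it; x points along the fingers, z is the direction in which the jaws open and shut, and the axes are right-handed (so a half turn about x gives the same grasp; the last joint's range is limited). The gripper opens to 88 mm and grips with 3 to 60 N. Pads are 19 mm wide; open, the fingers measure 130 mm over their backs; the gripper's body (78 mm by 193 mm) begins 47 mm behind the grasp point.
Start: joints at [1.58, 0.359, 0.012, 0, -1.224, -0.288], TCP at [0.186, 0.649, 0.238] pointing down, gripper open.
Joint ranges: [-3.07, 3.07], [-1.43, 2.12], [-1.02, 1.25], [-3.03, 1.67], [-3.05, -0], [-3.03, 3.03]. Speed limits (rad/s): [2.39, 2.39, 3.01, 3.14, 3.14, 3.14].

## Interface

Orientations are given as [roll, pitch, yaw] about the fixed x, y, z axes, in that order (R = Rz(yaw) Ry(pitch) Rx(roll)).
In Python, from station import arm gives the robot as it stands.
- The arm moves only by the tool jog_arm, never from a script. Its argument "motion" is a list of rows, each an object of numbers: "dx", "dy", "dz": the shift along the tool's x, y, z in m; "twist": the turn about the tool's x in degrees. In form: [{"dx": .., "dy": .., "dz": .., "twist": ..}, ...]. A call has 1 to 20 rows; each row is the pose to reach, as a shift and turn from the pose commanded when the call began, along the tool's axes at that moment; what a row does not reach only later rows make up. A row lasts 1/12 s, in which the tool goes at most 41.7 mm and 7.16 degrees, less where a joint would pass 70% of its speed; a pose out of reach is approached as far as the arm can. A call with a gripper value outside its range is refused whole. "gripper" is the finger opening in m, from 0 to 0.0876, set as the call begins (left out, the last holds). The fingers move at their own pace and stop on an object; "newtons" is the grip in N (left out, the last holds). Time passes only in rows, so rows that repeat a pose let the fingers close. It gives the time, the measured TCP pose, the force and the opening at its end, in the units of the state.
- arm.get_state(): the state, without advancing time (a new reading comes with each control period).
- arm.grab_frame(name): name is "side" or "top" or "wrist"; returns the picture (400x640x3 uint8, red, green, blue); there is no depth.
- arm.camera_model(name): a dict with "camera_matrix" (3x3 intrinsics, pixels), "eye" and "attitude" of the camera in the world. Camera axes: x right, y down, z forward; pixel columns grow to the right and rows downward; lengths in m; the calibration is good to about 2 mm. A picture is of the moment at which its call begins: read the wrist's pose just before it. camera_model takes no time and is no camera call; for the wrist camera it gives the pose at the moment of the call.
- arm.job_done(): hands the job in, once; it reports no verdict.
The state is a dict: "t": time; "q": joint angles; "qd": joint speeds; "joint_efforts": joint torques, N m; "eef_pos": TCP position; "ee_rot": TCP orientation; "force": force on the tool from outside, world axes, zero at the start; "moment": the same for the moment, N m; "width": finger opening in m.
Only numpy, scipy, OpenCV 4.12 (cv2) and the standard library are available. Lean on these libraries where they do the work, as an engineer would, in place of code of your own. Each camera call takes 0.05 s, during which the arm holds its last target.

## Task

Stand every blue rivet tin on the bench upright on the floor of the grey rivet chest, then close the lid. Take the red-handled square key from its stand, line its bit up with the square recess of the lock on the lid and press until it drops fully in, turn the lock clockwise until its white pointer faces the red mark, and put the key back upright in its stand, bit down. Leave the punches, the snips and the angle offcut where they lie.

Things in the scene. Friction and masses are not known exactly. Their poses are not given: they have to be found in the camera images.
- chest: Grey steel rivet chest, open at the top, fixed to the bench: 180 mm (its x) by 340 mm (its y) by 65 mm high, walls and floor 6 mm. Origin at the centre of its underside; x points away from the robot towards the hinge side, y to the left, z up.
- chest_floor (a point): Centre of the chest's inner floor (6 mm above the bench); axes as the chest's. The free floor is 168 mm by 328 mm, the rim 59 mm above it.
- lid (a joint): Angle of the grey lid (a flat plate, 186 mm from hinge to free edge, 344 mm wide, 8 mm thick, 0.5 kg with its lock), hinged along the top of the chest's far wall: 0 = shut flat, 1.6 to 1.8 rad at the start = standing up open, a little past upright. A stiff friction stay keeps it where it is left; about 3 to 7 N at the free edge moves it. Shut, its upper face is 73 mm above the bench.
- lid_hinge (a point): Middle of the lid's hinge line (90 mm beyond the chest's centre along the chest's x, 65 mm above the bench). Its axes turn with the lid: the lid reaches from here along the point's -x, its upper (outer) face lies 8 mm along +z and looks away from the robot when open.
- lid_edge (a point): Middle of the free edge of the lid, on its outer face (186 mm from the hinge).
- lock (a joint): Turn of the brass lock barrel on the lid's outer face: grows clockwise seen from above (lid shut). 1.3 rad = white pointer faces the red mark; a stop at 1.36, another at -0.4. It starts between -0.1 and 0.4 and stays where it is left (friction about 0.06 N m).
- lock_mouth (a point): Centre of the mouth of the square recess in the brass lock barrel: recess 15 mm wide, 20 mm deep; barrel 36 mm square outside, on the lid's centre line 100 mm from the hinge, its rim 25 mm above the lid's outer face (98 mm above the bench when shut). Axes turn with the barrel: z out of the recess (up when shut), x and y square to the recess's sides, the white pointer (reaching 42 mm from the axis, 16 mm below the rim) lies along -x.
- red_mark (a point): Red dot, 16 mm across, on the lid's outer face, 60 mm from the lock's axis towards the free edge. The lock's white pointer faces it when locked.
- key: Square key, 64 mm tall, about 0.15 kg, standing bit down in its stand. Origin at the tip of the bit, z up along its axis. From the tip: square steel bit 13 mm wide (the first 4 mm only 10 mm wide), sides square to x and y, 18 mm long; round flange 38 mm across at 18 to 23 mm; shank 12 mm across to 38 mm; flat red handle at 38 to 64 mm, 62 mm long (along x), 14 mm thick (along y). The flange rests on the barrel's rim when the bit is fully in.
- key_tip (a point): End of the key's bit, on its axis (the key's origin).
- key_grip (a point): Centre of the key's red handle, 51 mm above the tip.
- key_stand: Wooden block, 50 by 50 by 34 mm, fixed to the bench, that holds the key. Origin at the centre of its underside.
- stand_mouth (a point): Centre of the mouth, on the block's top, of its square hole (22 mm wide, 24 mm deep). The key hangs in it by its flange, with its tip 18 mm below the mouth; the bit enters at any turn.
- tin1: Blue rivet tin with a steel lid, closed: 40 mm across, 45 mm high, about 0.14 kg, standing upright. Origin at the centre of its underside, z up. May be absent.
- tin2: Blue rivet tin with a steel lid, closed: 40 mm across, 45 mm high, about 0.14 kg, standing upright. Origin at the centre of its underside, z up. May be absent.
- tin3: Blue rivet tin with a steel lid, closed: 40 mm across, 45 mm high, about 0.14 kg, standing upright. Origin at the centre of its underside, z up. May be absent.
- tin4: Blue rivet tin with a steel lid, closed: 40 mm across, 45 mm high, about 0.14 kg, standing upright. Origin at the centre of its underside, z up. May be absent.
- drift_punch: Brass drift punch, 130 mm long, 15 mm thick, lying along its x on the bench; to be left alone.
- center_punch: Steel center punch, 100 mm long, 12 mm thick, lying along its x; to be left alone.
- snips: Yellow-handled aviation snips, about 235 mm long (x from -160 to +75 mm), 75 mm wide, lying flat behind the chest; to be left alone.
- angle_offcut: Dull aluminium angle offcut, 120 by 30 by 30 mm, lying on the bench; to be left alone.
There are look-alikes about, which are no part of the job. What is shaped like the tin1 but pink is not meant.

How it is judged:
On the way, in this order (a step that is already met when the one before it is completed fails the run):
1. every tin present stands upright on the chest floor (x of tin1 in the frame of chest_floor between -0.072 and 0.072 m and y of tin1 in the frame of chest_floor between -0.152 and 0.152 m and z of each of tin1, tin2, tin3, tin4 in the frame of chest_floor below 0.006 m and angle between each of tin1, tin2, tin3, tin4's own z axis and vertical below 0.2 rad and x of tin2 in the frame of chest_floor between -0.072 and 0.072 m and y of tin2 in the frame of chest_floor between -0.152 and 0.152 m and x of tin3 in the frame of chest_floor between -0.072 and 0.072 m and y of tin3 in the frame of chest_floor between -0.152 and 0.152 m and x of tin4 in the frame of chest_floor between -0.072 and 0.072 m and y of tin4 in the frame of chest_floor between -0.152 and 0.152 m), for 0.2 s.
2. the lid is shut on the loaded chest (all of step 1 and value of joint lid below 0.06 rad), for 0.2 s.
3. the key's bit is dropped into the lock's recess before the lock is turned (z of key_tip in the frame of lock_mouth below -0.011 m and horizontal distance between key_tip and lock_mouth below 0.005 m and value of joint lid below 0.06 rad and value of joint lock below 0.85 rad), for 0.1 s.
4. the lock is turned to the red mark with the key in it (z of key_tip in the frame of lock_mouth below -0.011 m and horizontal distance between key_tip and lock_mouth below 0.005 m and value of joint lid below 0.06 rad and value of joint lock above 1.12 rad), for 0.1 s.
At the end, for the whole second after the job is handed in: Every tin present stands upright (within 0.2 rad) on the chest's floor, the lid is shut (within 0.06 rad), the lock's pointer faces the red mark (lock turned past 1.12 rad; the mark is at 1.3), and the key stands in its stand, bit at least 13 mm in the hole, upright within 0.2 rad and at rest (all of step 2 and value of joint lock above 1.12 rad and horizontal distance between key_tip and stand_mouth below 0.008 m and z of key_tip in the frame of stand_mouth below -0.013 m and angle between key's own z axis and vertical below 0.2 rad and linear speed of key below 0.02 m/s); the robot touches nothing.
It fails at once if the brass drift punch is moved more than 30 mm (distance of drift_punch from where it was at the start of the episode above 0.03 m).
It fails at once if the steel center punch is moved more than 30 mm (distance of center_punch from where it was at the start of the episode above 0.03 m).
It fails at once if the aviation snips is moved more than 30 mm (distance of snips from where it was at the start of the episode above 0.03 m).
It fails at once if the aluminium angle offcut is moved more than 30 mm (distance of angle_offcut from where it was at the start of the episode above 0.03 m).
Of tin1, tin2, tin3, tin4 only 2 to 4 are there at a start; the rules pass over those that are not, and their reading is None.
At some moment in a run one of tin1, tin2, tin3, tin4 may be knocked a few centimetres aside while the robot is not near it.
It also fails if it takes over 210 s, if anything falls off the work surface, if the arm or the gripper's body presses on something with over 40 N, if the wrist force passes 120 N, or if a joint passes its speed limit or range.

## Working session

There is one attempt and no reset: what is moved stays moved. The work goes in short steps, Python scripts to look and compute and a tool call to move; the robot and the scene stay as the last step left them, time stands still between calls to the robot, and variables do not carry over. Pictures are saved under pics/ and viewed, and the job is handed in when it is done.

Besides the shell and the picture viewer there is one more tool, called after "Emit:" in YAML: its name, and indented under it one key for each argument. jog_arm: Moves the arm, as the interface text tells. Its arguments: {"type":"object","properties":{"motion":{"type":"array"},"gripper":{"type":"number"},"newtons":{"type":"number"}},"required":["motion"]}

```bash
ls; mkdir -p pics
python3 - <<'E'
from station import arm
import cv2,numpy as np
s=arm.get_state();print(s)
for n in ["side","top","wrist"]:
    m=arm.camera_model(n);print(n,m)
    cv2.imwrite(f"pics/{n}0.png",arm.grab_frame(n)[:,:,::-1])
E
```

```text
pics
{'t': 0.0, 'q': array([ 1.58011972e+00,  3.59399241e-01,  1.10782651e-02, -3.36770331e-04,
       -1.22409718e+00, -2.88091956e-01]), 'qd': array([ 0.00273659, -0.0006782 ,  0.00114848, -0.0019505 ,  0.00015798,
       -0.00035808]), 'joint_efforts': array([-2.31169741e-05, -5.82719135e+01,  2.93046659e+01,  6.99694633e+00,
        6.94145914e-03, -1.62413630e-04]), 'eef_pos': array([0.18564576, 0.64849107, 0.23662554]), 'ee_rot': array([ 0.09533888,  1.56914388, -1.7543407 ]), 'force': array([ 0.55986819, -0.14494569,  0.08976691]), 'moment': array([-0.0442834 ,  0.03310371, -0.01809497]), 'width': 0.0881278644876877}
side {'camera_matrix': array([[468.83336481,   0.        , 327.20628054],
       [  0.        , 468.83336481, 206.43105343],
       [  0.        ,   0.        ,   1.        ]]), 'eye': array([ 0.24533776, -0.82987262,  0.67324695]), 'attitude': array([-2.21240984,  0.00517716, -0.44641394])}
top {'camera_matrix': array([[396.63626287,   0.        , 314.81345747],
       [  0.        , 396.63626287, 202.7176235 ],
       [  0.        ,   0.        ,   1.        ]]), 'eye': array([ 0.35165123, -0.09237255,  1.03810701]), 'attitude': array([-2.9283218 ,  0.00370433, -1.65247662])}
wrist {'camera_matrix': array([[289.28991693,   0.        , 320.29409706],
       [  0.        , 289.28991693, 199.47113358],
       [  0.        ,   0.        ,   1.        ]]), 'eye': array([0.26165646, 0.62690091, 0.38273895]), 'attitude': array([ 2.84748395e+00, -2.71643444e-03, -1.84912752e+00])}
```

View pics/side0.png

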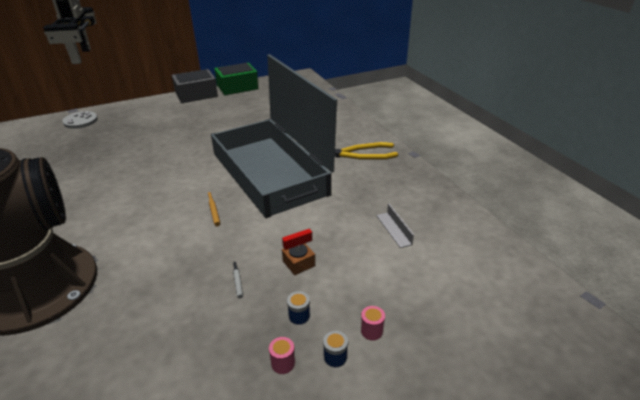

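View pics/top0.png

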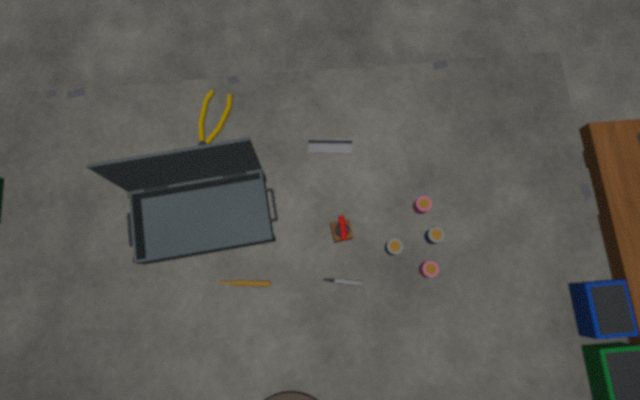

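View pics/wrist0.png

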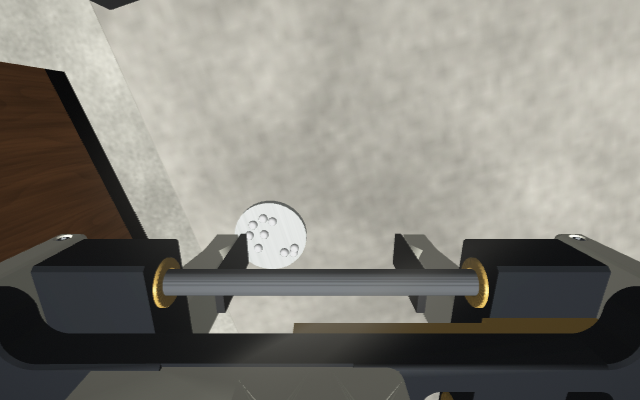

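```bash
cat > h.py <<'E'
from station import arm
import cv2,numpy as np
from scipy.spatial.transform import Rotation as Ro
def Rm(a): return Ro.from_euler('xyz',a).as_matrix()
def cam(n): m=arm.camera_model(n); return m['camera_matrix'],np.array(m['eye']),Rm(m['attitude'])
def ray(c,uv,z):
    K,e,R=c; d=R@np.linalg.solve(K,[uv[0],uv[1],1.]); return e+d*(z-e[2])/d[2]
def proj(c,p):
    K,e,R=c; q=K@(R.T@(np.array(p)-e)); return q[:2]/q[2]
def st():
    s=arm.get_state(); return s,np.array(s['eef_pos']),Rm(s['ee_rot'])
def to(p,zdir=None):
    """tool shift to world p; zdir= desired jaw azimuth rad (mod pi) -> twist"""
    s,x,R=st(); d=R.T@(np.array(p)-x)
    tw=None
    if zdir is not None:
        z=R[:,2]; a=np.arctan2(z[1],z[0])
        e=(zdir-a+np.pi/2)%np.pi-np.pi/2   # world turn about +z
        tw=-np.degrees(e)  # tool x points down
    print('t',round(s['t'],2),'d',np.round(d,4),'twist',tw,'q6',round(s['q'][5],3),'jawaz',np.degrees(np.arctan2(R[1,2],R[0,2])))
def save(n,f,crop=None,k=1):
    im=arm.grab_frame(n)[:,:,::-1]
    if crop: im=im[crop[1]:crop[3],crop[0]:crop[2]]
    im=cv2.resize(im,None,fx=k,fy=k,interpolation=cv2.INTER_CUBIC); cv2.imwrite('pics/'+f,im)
E
python3 - <<'E'
from h import *
import numpy as np
c=cam('top')
for n,uv,z in [('tinA',(394,246),.045),('tinB',(435,235),.045),('pink1',(423,204),.045),('pink2',(430,269),.045),('stand',(341,231),.034)]:
    print(n,ray(c,uv,z).round(4))
s=cam('side')
for n,uv,z in [('tinA',(299,299),.045),('tinB',(335,341),.045),('stand',(298,252),.034),]:
    print(n,ray(s,uv,z).round(4))
im=cv2.imread('pics/top0.png'); 
cv2.imwrite('pics/t_a.png',cv2.resize(im[120:300,80:280],None,fx=4,fy=4,interpolation=cv2.INTER_CUBIC)[:600])
cv2.imwrite('pics/t_b.png',cv2.resize(im[180:300,300:460],None,fx=5,fy=5,interpolation=cv2.INTER_CUBIC))
im=cv2.imread('pics/side0.png'); 
cv2.imwrite('pics/s_b.png',cv2.resize(im[220:380,260:400],None,fx=3.7,fy=3.7,interpolation=cv2.INTER_CUBIC))
E
```

```text
tinA [ 0.4396 -0.2946  0.045 ]
tinB [ 0.4586 -0.4007  0.045 ]
pink1 [ 0.5402 -0.3817  0.045 ]
pink2 [ 0.3759 -0.3761  0.045 ]
stand [ 0.4896 -0.1669  0.034 ]
tinA [ 0.4422 -0.2952  0.045 ]
tinB [ 0.4598 -0.4035  0.045 ]
stand [ 0.4925 -0.1693  0.034 ]
```

View pics/t_a.png

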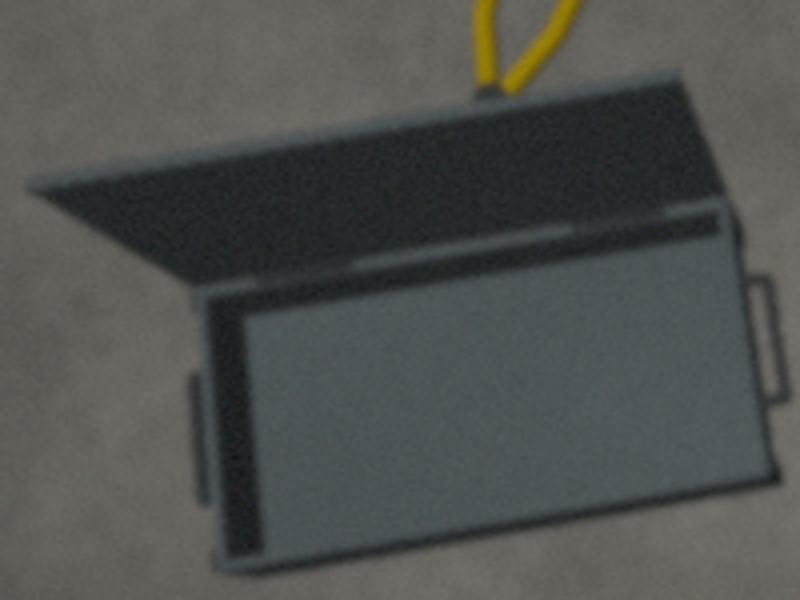

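View pics/t_b.png

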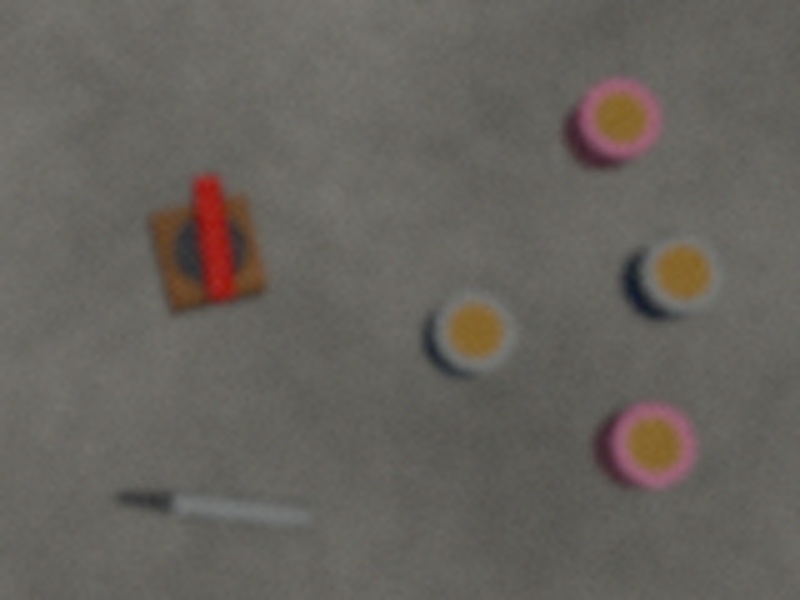

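View pics/s_b.png

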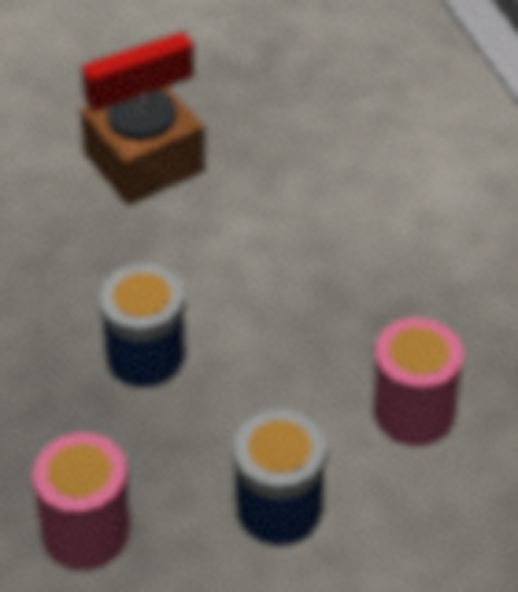

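Run:
```python
from h import *
c=cam('top')
P=[ray(c,(80+u/4,120+v/4),z) for u,v,z in [(216,570,.065),(778,484,.065),(735,203,.065),(195,290,.065)]]
for p in P: print(p.round(4))
for a in range(4): print(np.linalg.norm(P[a]-P[(a+1)%4]).round(4))
print('center',np.mean(P,0))
for a,b in [(0,1),(3,2),(1,2),(0,3)]: d=P[b]-P[a]; print(np.degrees(np.arctan2(d[1],d[0])))
# lid edge ends; snips tip
# key handle ends at z=.034+.046=.080 top
for u,v in [(207,180),(224,298),(215,239)]: print('key',ray(c,(300+u/5,180+v/5),.080).round(4))
for u,v in [(150,213),(246,197),(266,287),(172,312)]: print('stand',ray(c,(300+u/5,180+v/5),.034).round(4))
for u,v in [(476,332),(684,273)]: print('tin',ray(c,(300+u/5,180+v/5),.045).round(4))
s=cam('side')
for u,v in [(142,295),(280,447)]: print('tin s',ray(s,(260+u/3.7,220+v/3.7),.045).round(4))
for u,v in [(83,68),(190,35),(195,50),(87,88)]: print('key s',ray(s,(260+u/3.7,220+v/3.7),.08).round(4))
for u,v in [(220,283),(269,283),(324,280),(363,282)]: print('punch',ray(c,(u,v),.007).round(4))
for u,v in [(33,183),(680,70)]: print('lid',ray(c,(80+u/4,120+v/4),.25).round(4))
to([0.4409,-0.295,.20],0)
```

```text
[0.4498 0.345  0.065 ]
[0.4741 0.0007 0.065 ]
[0.6561 0.0173 0.065 ]
[0.6271 0.3608 0.065 ]
0.3451
0.1827
0.3447
0.178
center [0.55177624 0.18094428 0.065     ]
-85.95989461894905
-85.18010228782173
5.204627477914807
5.1052641913125765
key [ 0.5201 -0.168   0.08  ]
key [ 0.4617 -0.1707  0.08  ]
key [ 0.4907 -0.1691  0.08  ]
stand [ 0.5135 -0.1409  0.034 ]
stand [ 0.5178 -0.1908  0.034 ]
stand [ 0.4708 -0.1963  0.034 ]
stand [ 0.462  -0.1475  0.034 ]
tin [ 0.4384 -0.2974  0.045 ]
tin [ 0.4593 -0.4053  0.045 ]
tin s [ 0.4406 -0.2963  0.045 ]
tin s [ 0.461  -0.4036  0.045 ]
key s [ 0.4627 -0.1676  0.08  ]
key s [ 0.5242 -0.1673  0.08  ]
key s [ 0.5215 -0.1799  0.08  ]
key s [ 0.4588 -0.1833  0.08  ]
punch [0.3856 0.1513 0.007 ]
punch [0.3754 0.0267 0.007 ]
punch [ 0.3715 -0.1137  0.007 ]
punch [ 0.3584 -0.2123  0.007 ]
lid [0.6392 0.3597 0.25  ]
lid [0.6736 0.0214 0.25  ]
t 0.15 d [0.038  0.5051 0.8369] twist 74.02340308755416 q6 -0.288 jawaz -105.97659691244584
```

Run:
```python
from h import *
to([0.43,0.2,.24],-np.pi/2)
to([0.44,-0.296,.15],-np.pi/2)
```

```text
t 0.15 d [-0.0026  0.3584  0.364 ] twist -15.976596912445846 q6 -0.288 jawaz -105.97659691244584
t 0.15 d [0.088  0.5045 0.838 ] twist -15.976596912445846 q6 -0.288 jawaz -105.97659691244584
```

Emit:
jog_arm:
  motion:
    - {"dx": 0, "dy": 0.18, "dz": 0.18, "twist": -16}
    - {"dx": 0, "dy": 0.36, "dz": 0.36, "twist": -16}
    - {"dx": 0, "dy": 0.36, "dz": 0.36, "twist": -16}
    - {"dx": 0, "dy": 0.36, "dz": 0.36, "twist": -16}
    - {"dx": 0, "dy": 0.36, "dz": 0.36, "twist": -16}
    - {"dx": 0, "dy": 0.36, "dz": 0.36, "twist": -16}
    - {"dx": 0, "dy": 0.36, "dz": 0.36, "twist": -16}
    - {"dx": 0, "dy": 0.36, "dz": 0.36, "twist": -16}
    - {"dx": 0, "dy": 0.36, "dz": 0.36, "twist": -16}
    - {"dx": 0, "dy": 0.36, "dz": 0.36, "twist": -16}
    - {"dx": 0, "dy": 0.36, "dz": 0.36, "twist": -16}
    - {"dx": 0, "dy": 0.36, "dz": 0.36, "twist": -16}
    - {"dx": 0.0, "dy": 0.36, "dz": 0.4, "twist": -16}
    - {"dx": 0.0, "dy": 0.5, "dz": 0.83, "twist": -16}
    - {"dx": 0.0, "dy": 0.5, "dz": 0.83, "twist": -16}
    - {"dx": 0.0, "dy": 0.5, "dz": 0.83, "twist": -16}
    - {"dx": 0.0, "dy": 0.5, "dz": 0.83, "twist": -16}
    - {"dx": 0.0, "dy": 0.5, "dz": 0.83, "twist": -16}
    - {"dx": 0.0, "dy": 0.5, "dz": 0.83, "twist": -16}
    - {"dx": 0.0, "dy": 0.5, "dz": 0.83, "twist": -16}
  gripper: 0.085

```text
t: 1.82
eef_pos: [0.4318, -0.123, 0.2379]
ee_rot: [1.857, 1.57, 0.287]
force: [2.2, 0.5, -0.0]
width: 0.0847
```

Run:
```python
from h import *
to([0.44,-0.296,.15],-np.pi/2)
s=arm.get_state();print(s['eef_pos'],s['q'])
save('wrist','w1.png')
```

```text
t 1.82 d [0.0878 0.0079 0.173 ] twist 0.049885033927905685 q6 1.408 jawaz -89.95011496607209
[ 0.4318361  -0.12299227  0.23787679] [ 1.63779856e-01 -2.46058456e-02 -4.59395970e-01 -1.30190229e-04
 -1.13505395e+00  1.40794190e+00]
```

View pics/w1.png

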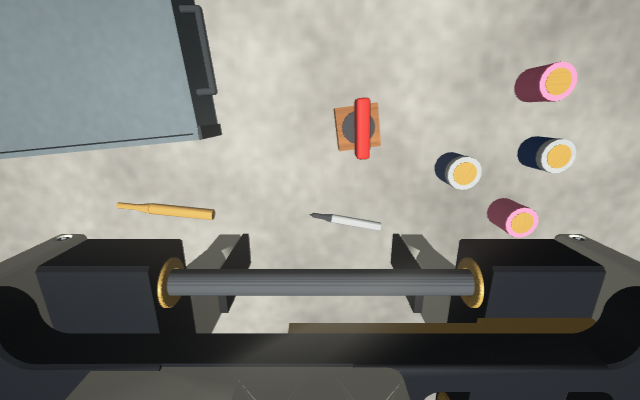

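Run:
```python
from h import *
c=cam('wrist');print(c[1])
for n,uv in [('A',(464,173)),('B',(559,155))]: print(n,ray(c,uv,.045).round(4))
print('stand', ray(c,(357,127),.034).round(4))
for uv in [(362,99),(363,158)]: print('key',ray(c,uv,.08).round(4))
to([0.440,-0.296,.10],-np.pi/2)
```

```text
[ 0.51041952 -0.12906048  0.38349936]
A [ 0.4398 -0.3009  0.045 ]
B [ 0.4609 -0.4092  0.045 ]
stand [ 0.4929 -0.173   0.034 ]
key [ 0.5221 -0.1712  0.08  ]
key [ 0.4635 -0.1746  0.08  ]
t 1.87 d [0.1378 0.0093 0.167 ] twist -0.18570062494880066 q6 1.416 jawaz -90.1857006249488
```

Emit:
jog_arm:
  motion:
    - {"dx": 0.04, "dy": 0.008, "dz": 0.04, "twist": 0}
    - {"dx": 0.1, "dy": 0.008, "dz": 0.167, "twist": 0}
    - {"dx": 0.1, "dy": 0.008, "dz": 0.167, "twist": 0}
    - {"dx": 0.138, "dy": 0.008, "dz": 0.167, "twist": 0}
    - {"dx": 0.138, "dy": 0.008, "dz": 0.167, "twist": 0}
    - {"dx": 0.138, "dy": 0.008, "dz": 0.167, "twist": 0}
    - {"dx": 0.138, "dy": 0.008, "dz": 0.167, "twist": 0}
    - {"dx": 0.138, "dy": 0.008, "dz": 0.167, "twist": 0}
    - {"dx": 0.138, "dy": 0.008, "dz": 0.167, "twist": 0}

```text
t: 2.62
eef_pos: [0.4411, -0.2877, 0.1006]
ee_rot: [1.216, 1.57, -0.354]
force: [-0.1, 0.7, 0.2]
width: 0.085
```

Run:
```python
from h import *
to([0.440,-0.2965,.022],-np.pi/2)
s=arm.get_state();print(s['eef_pos'],s['q'],s['qd'].round(3))
save('side','s1.png',(180,60,500,400),1.7)
```

```text
t 2.62 d [ 0.0786 -0.0012  0.0088] twist 0.05166511675690578 q6 1.776 jawaz -89.94833488324309
[ 0.44113923 -0.28767162  0.10055093] [-2.04956977e-01  2.50267459e-01 -4.94128001e-01  2.51094195e-04
 -8.25172120e-01  1.77648504e+00] [ 0.013 -0.02   0.002 -0.001  0.003  0.005]
```

View pics/s1.png

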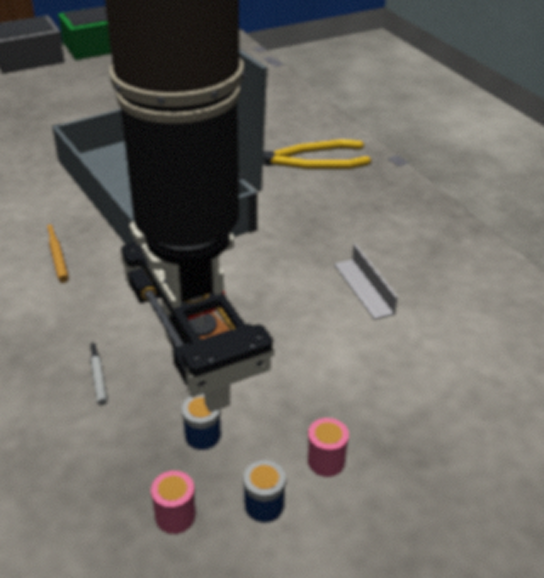

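Emit:
jog_arm:
  motion:
    - {"dx": 0.02, "dy": -0.001, "dz": 0.009}
    - {"dx": 0.05, "dy": -0.001, "dz": 0.009}
    - {"dx": 0.078, "dy": -0.001, "dz": 0.009}
    - {"dx": 0.078, "dy": -0.001, "dz": 0.009}
    - {"dx": 0.078, "dy": -0.001, "dz": 0.009}
    - {"dx": 0.078, "dy": -0.001, "dz": 0.009}

```text
invalid input
```

Emit:
jog_arm:
  motion:
    - {"dx": 0}
    - {"dx": 0}
    - {"dx": 0}
    - {"dx": 0}
    - {"dx": 0}
    - {"dx": 0}
    - {"dx": 0}
    - {"dx": 0}
  gripper: 0.03
  newtons: 25

```text
invalid input
```

Emit:
jog_arm:
  motion:
    - {"dx": 0.02, "dy": -0.001, "dz": 0.009, "twist": 0}
    - {"dx": 0.05, "dy": -0.001, "dz": 0.009, "twist": 0}
    - {"dx": 0.078, "dy": -0.001, "dz": 0.009, "twist": 0}
    - {"dx": 0.078, "dy": -0.001, "dz": 0.009, "twist": 0}
    - {"dx": 0.078, "dy": -0.001, "dz": 0.009, "twist": 0}
    - {"dx": 0.078, "dy": -0.001, "dz": 0.009, "twist": 0}

```text
t: 3.17
eef_pos: [0.441, -0.2969, 0.0236]
ee_rot: [1.169, 1.568, -0.4]
force: [0.4, 0.3, 0.4]
width: 0.0843
```

Emit:
jog_arm:
  motion:
    - {"dx": 0, "dy": 0, "dz": 0, "twist": 0}
    - {"dx": 0, "dy": 0, "dz": 0, "twist": 0}
    - {"dx": 0, "dy": 0, "dz": 0, "twist": 0}
    - {"dx": 0, "dy": 0, "dz": 0, "twist": 0}
    - {"dx": 0, "dy": 0, "dz": 0, "twist": 0}
    - {"dx": 0, "dy": 0, "dz": 0, "twist": 0}
    - {"dx": 0, "dy": 0, "dz": 0, "twist": 0}
    - {"dx": 0, "dy": 0, "dz": 0, "twist": 0}
  gripper: 0.03
  newtons: 25

```text
t: 3.83
eef_pos: [0.4394, -0.297, 0.0216]
ee_rot: [-2.029, 1.571, 2.683]
force: [-0.3, 0.3, 0.7]
width: 0.0396
```

```bash
cat >> h.py <<'E'
CH=np.array([.5518,.1809]); CY=np.radians(5.0)
def chest(x,y):
    c,s=np.cos(CY),np.sin(CY); return CH+np.array([c*x-s*y,s*x+c*y])
E
python3 - <<'E'
from h import *
p=chest(-.04,-.07);print(p)
to([0.440,-0.2965,.17])
to([*p,.17],CY-np.pi/2)
to([*p,.028],CY-np.pi/2)
E
```

```text
[0.51805311 0.10768014]
t 3.83 d [-0.1484  0.0005 -0.0005] twist None q6 1.796 jawaz -89.9775297417438
t 3.83 d [-0.1484  0.0787 -0.4047] twist -4.977529741743794 q6 1.796 jawaz -89.9775297417438
t 3.83 d [-0.0064  0.0788 -0.4047] twist -4.977529741743794 q6 1.796 jawaz -89.9775297417438
```

Emit:
jog_arm:
  motion:
    - {"dx": -0.04, "dy": 0, "dz": 0, "twist": 0}
    - {"dx": -0.08, "dy": 0, "dz": 0, "twist": 0}
    - {"dx": -0.12, "dy": 0, "dz": 0, "twist": 0}
    - {"dx": -0.148, "dy": 0.01, "dz": -0.04, "twist": 0}
    - {"dx": -0.148, "dy": 0.078, "dz": -0.405, "twist": -5}
    - {"dx": -0.148, "dy": 0.078, "dz": -0.405, "twist": -5}
    - {"dx": -0.148, "dy": 0.078, "dz": -0.405, "twist": -5}
    - {"dx": -0.148, "dy": 0.078, "dz": -0.405, "twist": -5}
    - {"dx": -0.148, "dy": 0.078, "dz": -0.405, "twist": -5}
    - {"dx": -0.148, "dy": 0.078, "dz": -0.405, "twist": -5}
    - {"dx": -0.148, "dy": 0.078, "dz": -0.405, "twist": -5}
    - {"dx": -0.148, "dy": 0.078, "dz": -0.405, "twist": -5}
    - {"dx": -0.148, "dy": 0.078, "dz": -0.405, "twist": -5}
    - {"dx": -0.148, "dy": 0.078, "dz": -0.405, "twist": -5}
    - {"dx": -0.148, "dy": 0.078, "dz": -0.405, "twist": -5}
    - {"dx": -0.148, "dy": 0.078, "dz": -0.405, "twist": -5}
    - {"dx": -0.148, "dy": 0.078, "dz": -0.405, "twist": -5}
    - {"dx": -0.148, "dy": 0.078, "dz": -0.405, "twist": -5}

```text
t: 5.33
eef_pos: [0.517, 0.1068, 0.1695]
ee_rot: [-1.213, 1.57, -2.698]
force: [-0.1, -0.3, -1.3]
width: 0.0394
```

Run:
```python
from h import *
p=chest(-.04,-.07)
to([*p,.030],CY-np.pi/2)
save('wrist','w2.png');save('top','t2.png');save('side','s2.png')
```

```text
t 5.33 d [ 0.1395  0.0012 -0.0008] twist -0.057348145821046616 q6 1.082 jawaz -85.05734814582105
```

View pics/w2.png

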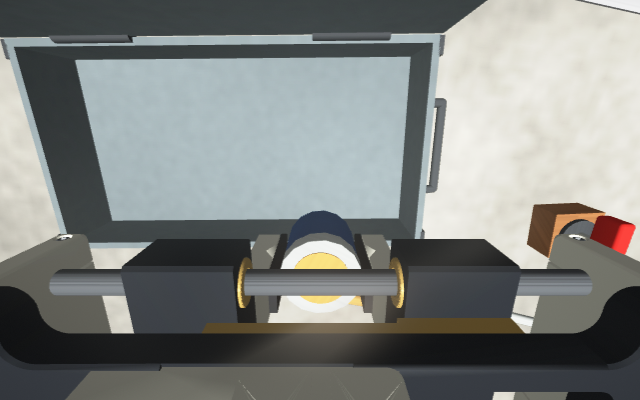

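View pics/t2.png

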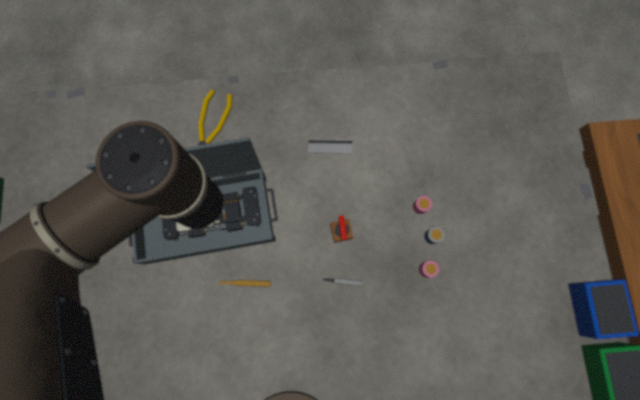

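View pics/s2.png

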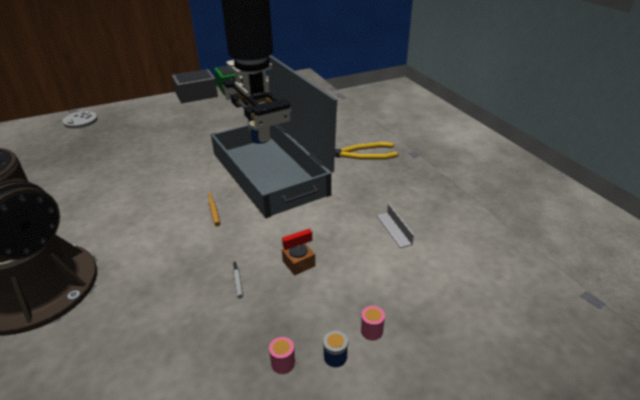

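Run:
```python
from h import *
c=cam('wrist')
for x,y in [(-.09,-.17),(.09,-.17),(.09,.17),(-.09,.17)]: print(x,y,proj(c,[*chest(x,y),.065]).round(1))
for x,y in [(.084,-.164),(.084,.164),(-.084,.164)]: print('floor',x,y,proj(c,[*chest(x,y),.006]).round(1))
s,p,R=st()
print(proj(c,p-0.0*R[:,0]))
```

```text
-0.09 -0.17 [423.5 251.4]
0.09 -0.17 [447.3  41.9]
0.09 0.17 [ 9.7 42. ]
-0.09 0.17 [ 68.4 251.7]
floor 0.084 -0.164 [415.1  62.6]
floor 0.084 0.164 [79.7 62.8]
floor -0.084 0.164 [115.2 223.1]
[319.42407211 258.43744357]
```

Emit:
jog_arm:
  motion:
    - {"dx": 0.04, "dy": 0.001, "dz": 0, "twist": 0}
    - {"dx": 0.08, "dy": 0.001, "dz": 0, "twist": 0}
    - {"dx": 0.12, "dy": 0.001, "dz": 0, "twist": 0}
    - {"dx": 0.135, "dy": 0.001, "dz": 0, "twist": 0}
    - {"dx": 0.141, "dy": 0.001, "dz": 0, "twist": 0}
    - {"dx": 0.141, "dy": 0.001, "dz": 0, "twist": 0}
    - {"dx": 0.141, "dy": 0.001, "dz": 0, "twist": 0}
    - {"dx": 0.141, "dy": 0.001, "dz": 0, "twist": 0}

```text
t: 6.15
eef_pos: [0.519, 0.1081, 0.0292]
ee_rot: [1.967, 1.569, 0.483]
force: [0.3, 0.4, -0.2]
width: 0.0393
```

Emit:
jog_arm:
  motion:
    - {"dx": 0, "dy": 0, "dz": 0, "twist": 0}
    - {"dx": 0, "dy": 0, "dz": 0, "twist": 0}
    - {"dx": 0, "dy": 0, "dz": 0, "twist": 0}
    - {"dx": 0, "dy": 0, "dz": 0, "twist": 0}
  gripper: 0.075

```text
t: 6.48
eef_pos: [0.5186, 0.1082, 0.0289]
ee_rot: [2.019, 1.57, 0.536]
force: [0.2, -0.0, -0.5]
width: 0.0607
```

Run:
```python
from h import *
s,p,R=st();print(p)
to([*p[:2],.17])
c=cam('top')
im=cv2.imread('pics/t2.png')[190:280,390:460];cv2.imwrite('pics/t2b.png',cv2.resize(im,None,fx=6,fy=6,interpolation=cv2.INTER_CUBIC))
to([.46,-.404,.17],-np.pi/2)
```

```text
[0.51855236 0.1081943  0.02893227]
t 6.48 d [-1.411e-01  1.000e-04 -0.000e+00] twist None q6 1.082 jawaz -84.97514463743042
t 6.48 d [-0.1413 -0.1031  0.505 ] twist 5.024855362569575 q6 1.082 jawaz -84.97514463743042
```

View pics/t2b.png

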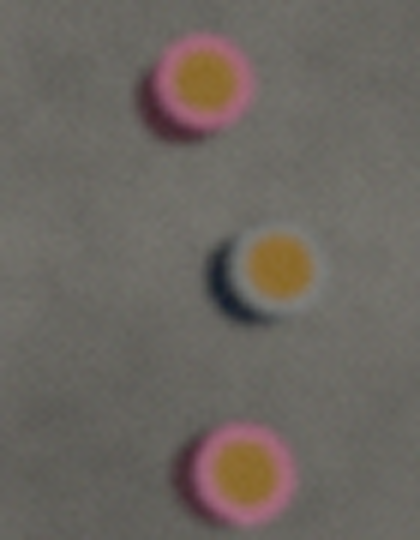

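Emit:
jog_arm:
  motion:
    - {"dx": -0.03, "dy": 0, "dz": 0, "twist": 0}
    - {"dx": -0.07, "dy": 0, "dz": 0, "twist": 0}
    - {"dx": -0.11, "dy": 0, "dz": 0, "twist": 0}
    - {"dx": -0.141, "dy": -0.01, "dz": 0.03, "twist": 0}
    - {"dx": -0.141, "dy": -0.103, "dz": 0.505, "twist": 5}
    - {"dx": -0.141, "dy": -0.103, "dz": 0.505, "twist": 5}
    - {"dx": -0.141, "dy": -0.103, "dz": 0.505, "twist": 5}
    - {"dx": -0.141, "dy": -0.103, "dz": 0.505, "twist": 5}
    - {"dx": -0.141, "dy": -0.103, "dz": 0.505, "twist": 5}
    - {"dx": -0.141, "dy": -0.103, "dz": 0.505, "twist": 5}
    - {"dx": -0.141, "dy": -0.103, "dz": 0.505, "twist": 5}
    - {"dx": -0.141, "dy": -0.103, "dz": 0.505, "twist": 5}
    - {"dx": -0.141, "dy": -0.103, "dz": 0.505, "twist": 5}
    - {"dx": -0.141, "dy": -0.103, "dz": 0.505, "twist": 5}
    - {"dx": -0.141, "dy": -0.103, "dz": 0.505, "twist": 5}
    - {"dx": -0.141, "dy": -0.103, "dz": 0.505, "twist": 5}
    - {"dx": -0.141, "dy": -0.103, "dz": 0.505, "twist": 5}
    - {"dx": -0.141, "dy": -0.103, "dz": 0.505, "twist": 5}
    - {"dx": -0.141, "dy": -0.103, "dz": 0.505, "twist": 5}
    - {"dx": -0.141, "dy": -0.103, "dz": 0.505, "twist": 5}
  gripper: 0.085

```text
t: 8.15
eef_pos: [0.46, -0.4032, 0.1696]
ee_rot: [-3.081, 1.571, 1.632]
force: [0.2, 0.2, 0.1]
width: 0.0848
```

Run:
```python
from h import *
to([.46,-.4045,.022],-np.pi/2)
save('top','t3.png');save('side','s3.png')
```

```text
t 8.15 d [ 0.1476 -0.      0.0014] twist 0.07347388512260598 q6 1.973 jawaz -89.92652611487739
```

View pics/s3.png

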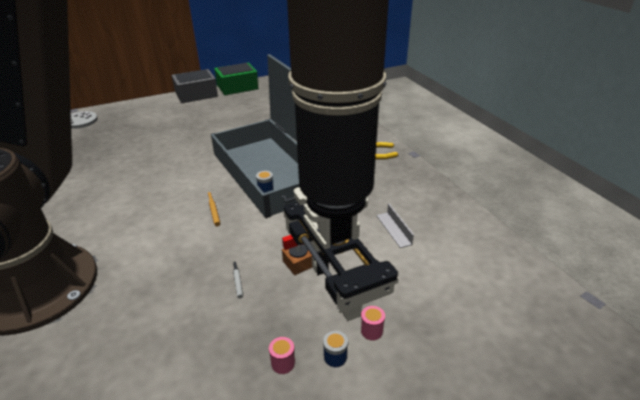

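View pics/t3.png

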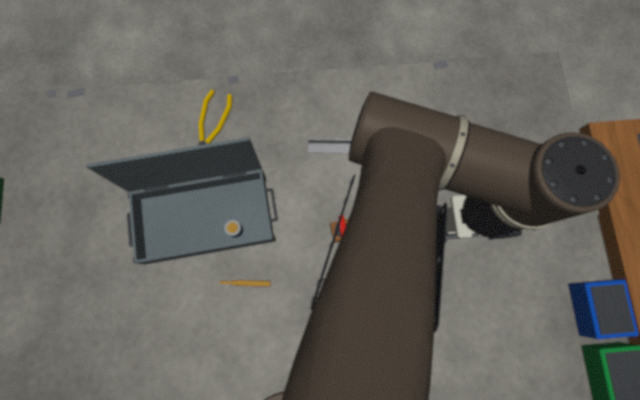

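Emit:
jog_arm:
  motion:
    - {"dx": 0.04, "dy": 0, "dz": 0.001, "twist": 0}
    - {"dx": 0.08, "dy": 0, "dz": 0.001, "twist": 0}
    - {"dx": 0.12, "dy": 0, "dz": 0.001, "twist": 0}
    - {"dx": 0.147, "dy": 0, "dz": 0.001, "twist": 0}
    - {"dx": 0.147, "dy": 0, "dz": 0.001, "twist": 0}
    - {"dx": 0.147, "dy": 0, "dz": 0.001, "twist": 0}
    - {"dx": 0.147, "dy": 0, "dz": 0.001, "twist": 0}

```text
t: 8.83
eef_pos: [0.4615, -0.4052, 0.0245]
ee_rot: [0.92, 1.568, -0.649]
force: [-0.1, 0.2, 0.9]
width: 0.085
```

Emit:
jog_arm:
  motion:
    - {"dx": 0, "dy": 0, "dz": 0, "twist": 0}
    - {"dx": 0, "dy": 0, "dz": 0, "twist": 0}
    - {"dx": 0, "dy": 0, "dz": 0, "twist": 0}
    - {"dx": 0, "dy": 0, "dz": 0, "twist": 0}
    - {"dx": 0, "dy": 0, "dz": 0, "twist": 0}
    - {"dx": 0, "dy": 0, "dz": 0, "twist": 0}
    - {"dx": 0, "dy": 0, "dz": 0, "twist": 0}
    - {"dx": 0, "dy": 0, "dz": 0, "twist": 0}
  gripper: 0.03

```text
t: 9.5
eef_pos: [0.4599, -0.4049, 0.0226]
ee_rot: [-2.328, 1.571, 2.385]
force: [-0.7, 0.2, 1.4]
width: 0.0397
```

Run:
```python
from h import *
p=chest(-.04,.07);print(p)
to([0.46,-0.4045,.17])
to([*p,.17],CY-np.pi/2)
to([*p,.028],CY-np.pi/2)
```

```text
[0.50585131 0.2471474 ]
t 9.5 d [-1.474e-01  1.000e-04 -5.000e-04] twist None q6 1.975 jawaz -89.97901227899344
t 9.5 d [-0.1473  0.0462 -0.6521] twist -4.979012278993429 q6 1.975 jawaz -89.97901227899344
t 9.5 d [-0.0053  0.0462 -0.6521] twist -4.979012278993429 q6 1.975 jawaz -89.97901227899344
```

Emit:
jog_arm:
  motion:
    - {"dx": -0.04, "dy": 0, "dz": 0, "twist": 0}
    - {"dx": -0.08, "dy": 0, "dz": 0, "twist": 0}
    - {"dx": -0.12, "dy": 0, "dz": 0, "twist": 0}
    - {"dx": -0.147, "dy": 0, "dz": -0.03, "twist": 0}
    - {"dx": -0.147, "dy": 0.046, "dz": -0.652, "twist": -5}
    - {"dx": -0.147, "dy": 0.046, "dz": -0.652, "twist": -5}
    - {"dx": -0.147, "dy": 0.046, "dz": -0.652, "twist": -5}
    - {"dx": -0.147, "dy": 0.046, "dz": -0.652, "twist": -5}
    - {"dx": -0.147, "dy": 0.046, "dz": -0.652, "twist": -5}
    - {"dx": -0.147, "dy": 0.046, "dz": -0.652, "twist": -5}
    - {"dx": -0.147, "dy": 0.046, "dz": -0.652, "twist": -5}
    - {"dx": -0.147, "dy": 0.046, "dz": -0.652, "twist": -5}
    - {"dx": -0.147, "dy": 0.046, "dz": -0.652, "twist": -5}
    - {"dx": -0.147, "dy": 0.046, "dz": -0.652, "twist": -5}
    - {"dx": -0.147, "dy": 0.046, "dz": -0.652, "twist": -5}
    - {"dx": -0.147, "dy": 0.046, "dz": -0.652, "twist": -5}
    - {"dx": -0.147, "dy": 0.046, "dz": -0.652, "twist": -5}
    - {"dx": -0.147, "dy": 0.046, "dz": -0.652, "twist": -5}
    - {"dx": -0.147, "dy": 0.046, "dz": -0.652, "twist": -5}
    - {"dx": -0.147, "dy": 0.046, "dz": -0.652, "twist": -5}

```text
t: 11.17
eef_pos: [0.5065, 0.2531, 0.1692]
ee_rot: [2.106, 1.569, 0.627]
force: [1.0, -0.4, -1.1]
width: 0.0397
```

Run:
```python
from h import *
p=chest(-.04,.07);print(p)
to([*p,.030],CY-np.pi/2)
```

```text
[0.50585131 0.2471474 ]
t 11.17 d [ 0.1392 -0.0014  0.006 ] twist 0.2592554420214186 q6 0.853 jawaz -84.74074455797859
```

Emit:
jog_arm:
  motion:
    - {"dx": 0.03, "dy": 0, "dz": 0, "twist": 0}
    - {"dx": 0.07, "dy": 0, "dz": 0, "twist": 0}
    - {"dx": 0.11, "dy": 0, "dz": 0, "twist": 0}
    - {"dx": 0.135, "dy": 0, "dz": 0, "twist": 0}
    - {"dx": 0.141, "dy": 0, "dz": 0, "twist": 0}
    - {"dx": 0.141, "dy": 0, "dz": 0, "twist": 0}
    - {"dx": 0.141, "dy": 0, "dz": 0, "twist": 0}
    - {"dx": 0.141, "dy": 0, "dz": 0, "twist": 0}

```text
t: 11.83
eef_pos: [0.5059, 0.2471, 0.0288]
ee_rot: [2.134, 1.571, 0.651]
force: [-0.5, 0.1, -1.3]
width: 0.0396
```

Emit:
jog_arm:
  motion:
    - {"dx": 0, "dy": 0, "dz": 0, "twist": 0}
    - {"dx": 0, "dy": 0, "dz": 0, "twist": 0}
    - {"dx": 0, "dy": 0, "dz": 0, "twist": 0}
    - {"dx": 0, "dy": 0, "dz": 0, "twist": 0}
    - {"dx": 0, "dy": 0, "dz": 0, "twist": 0}
  gripper: 0.075

```text
t: 12.25
eef_pos: [0.5058, 0.2471, 0.0288]
ee_rot: [2.286, 1.57, 0.803]
force: [0.8, -0.5, 0.5]
width: 0.067
```

Emit:
jog_arm:
  motion:
    - {"dx": -0.03, "dy": 0, "dz": 0, "twist": 0}
    - {"dx": -0.07, "dy": 0, "dz": 0, "twist": 0}
    - {"dx": -0.11, "dy": 0, "dz": 0, "twist": 0}
    - {"dx": -0.14, "dy": 0, "dz": 0, "twist": 0}
    - {"dx": -0.18, "dy": -0.04, "dz": 0, "twist": 0}
    - {"dx": -0.22, "dy": -0.06, "dz": 0, "twist": 0}
    - {"dx": -0.26, "dy": -0.06, "dz": 0.0, "twist": 0}
    - {"dx": -0.28, "dy": -0.06, "dz": 0.0, "twist": 0}
    - {"dx": -0.28, "dy": -0.06, "dz": 0, "twist": 0}
    - {"dx": -0.28, "dy": -0.06, "dz": 0, "twist": 0}

```text
t: 13.08
eef_pos: [0.4463, 0.2425, 0.3114]
ee_rot: [2.338, 1.565, 0.856]
force: [-0.1, -0.2, -1.0]
width: 0.0748
```

Run:
```python
from h import *
s,p,R=st();print(p,s['force'])
save('wrist','w4.png');save('side','s4.png')
```

```text
[0.44626377 0.24246013 0.31135465] [-0.08399386 -0.18758119 -1.01191559]
```

View pics/w4.png

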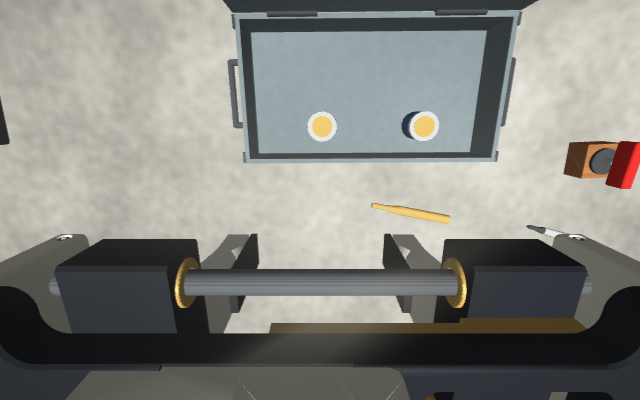

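View pics/s4.png

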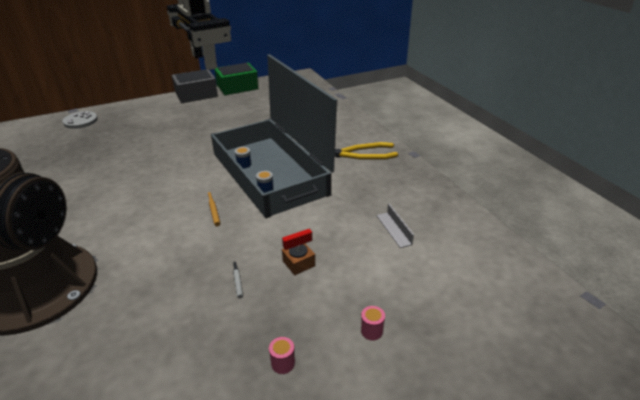

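Run:
```python
from h import *
c=cam('wrist')
P=[ray(c,uv,.065) for uv in [(245,161),(496,161),(520,12),(234,14)]]
for p in P: print(p.round(4))
for a,b in [(0,1),(3,2),(1,2),(0,3)]: d=P[b]-P[a]; print(np.degrees(np.arctan2(d[1],d[0])),np.linalg.norm(d))
print(np.mean(P,0))
for uv in [(322,126),(424,126)]: print(ray(c,uv,.051))
print('model',[proj(c,[*chest(x,y),.065]).round(1) for x,y in [(-.09,.17),(-.09,-.17),(.09,-.17),(.09,.17)]])
to([*chest(.20,-.08),.36],CY-np.pi/2)
```

```text
[0.4515 0.3436 0.065 ]
[0.4814 0.0056 0.065 ]
[0.6563 0.024  0.065 ]
[0.6246 0.3586 0.065 ]
-84.95239916761142 0.3392539013551634
-84.58455037723705 0.3361674790809586
5.991894972043844 0.17589800598741748
4.983450205003385 0.17371598789574344
[0.55346865 0.18295327 0.065     ]
[0.50576153 0.24390636 0.051     ]
[0.51790965 0.10649542 0.051     ]
model [array([245.8, 164.2]), array([496.5, 164.4]), array([523.8,  12.5]), array([234.5,  12.1])]
t 13.18 d [-0.052   0.3006  0.1498] twist 0.023853652890848107 q6 0.774 jawaz -84.97614634710915
```

Emit:
jog_arm:
  motion:
    - {"dx": -0.04, "dy": 0, "dz": 0.0, "twist": 0}
    - {"dx": -0.05, "dy": 0.04, "dz": 0.02, "twist": 0}
    - {"dx": -0.05, "dy": 0.16, "dz": 0.08, "twist": 0}
    - {"dx": -0.05, "dy": 0.3, "dz": 0.15, "twist": 0}
    - {"dx": -0.05, "dy": 0.3, "dz": 0.15, "twist": 0}
    - {"dx": -0.05, "dy": 0.3, "dz": 0.15, "twist": 0}
    - {"dx": -0.05, "dy": 0.3, "dz": 0.15, "twist": 0}
    - {"dx": -0.05, "dy": 0.3, "dz": 0.15, "twist": 0}
    - {"dx": -0.05, "dy": 0.3, "dz": 0.15, "twist": 0}
    - {"dx": -0.05, "dy": 0.3, "dz": 0.15, "twist": 0}
    - {"dx": -0.05, "dy": 0.3, "dz": 0.15, "twist": 0}
    - {"dx": -0.05, "dy": 0.3, "dz": 0.15, "twist": 0}
    - {"dx": -0.05, "dy": 0.3, "dz": 0.15, "twist": 0}
  gripper: 0.0

```text
t: 14.27
eef_pos: [0.7573, 0.1189, 0.358]
ee_rot: [-1.271, 1.57, -2.754]
force: [-0.3, -0.4, 0.4]
width: 0.001
```

```bash
sed -i 's/^CH=.*/CH=np.array([.553,.182]); CY=np.radians(5.1)/' h.py
python3 - <<'E'
from h import *
s,p,R=st();print(p,s['force'],s['width'],s['q'])
save('wrist','w5.png');save('side','s5.png')
E
```

```text
[0.75726153 0.11891764 0.35801493] [-0.2869145  -0.43150972  0.3611661 ] 0.0009542210621868375 [ 4.08655449e-01  4.82226359e-01  4.67695230e-01 -2.18984921e-05
 -1.55731178e+00  1.25024523e+00]
```

View pics/w5.png

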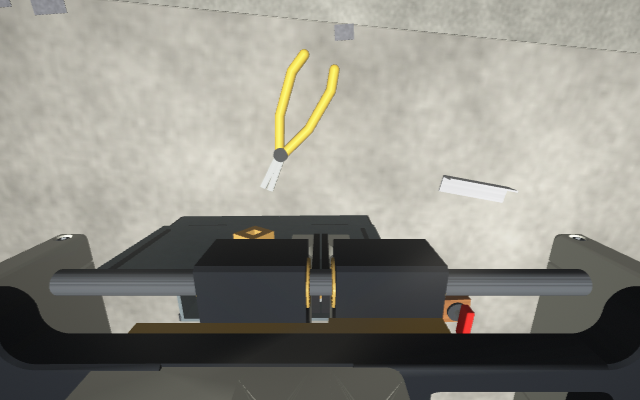

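View pics/s5.png

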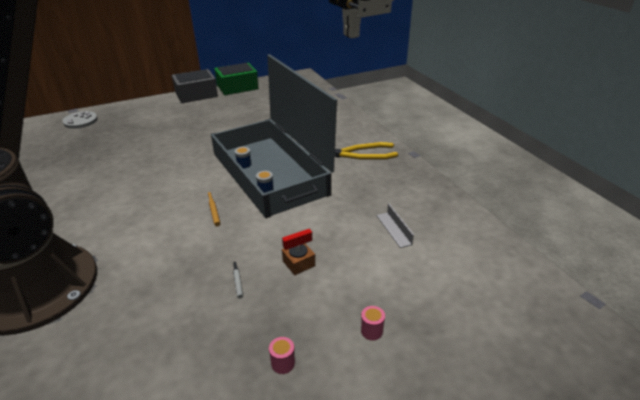

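```bash
cat > lid.py <<'E'
from h import *
s,x,R=st()
def tool(p): return (R.T@(np.array(p)-x)).round(3)
r=.165
print('start',tool([*chest(.155,-.08),.255]))
for th in [1.75,1.6,1.45,1.3,1.15,1.0,.85,.7,.55,.4,.3,.2,.1,.05,0,-.01]:
    u=np.array([-np.cos(th),np.sin(th)]);n=np.array([np.sin(th),np.cos(th)])
    C=np.array([.09,.065])+r*u+.008*n
    T=C+[.0095,.011]
    print(th,tool([*chest(T[0],-.08),T[1]]))
E
python3 lid.py; python3 -c "
from h import *
to([*chest(.155,-.08),.255],CY-np.pi/2)"
```

```text
start [ 0.105 -0.043 -0.001]
1.75 [ 0.123 -0.061 -0.001]
1.6 [ 0.119 -0.085 -0.001]
1.45 [ 0.119 -0.11  -0.001]
1.3 [ 0.122 -0.135 -0.001]
1.15 [ 0.13  -0.158 -0.001]
1.0 [ 0.14  -0.181 -0.001]
0.85 [ 0.154 -0.201 -0.   ]
0.7 [ 0.171 -0.219 -0.   ]
0.55 [ 0.19  -0.235 -0.   ]
0.4 [ 0.212 -0.247 -0.   ]
0.3 [ 0.227 -0.254 -0.   ]
0.2 [ 0.243 -0.259 -0.   ]
0.1 [ 0.259 -0.262 -0.   ]
0.05 [ 0.267 -0.263 -0.   ]
0 [ 0.275 -0.263 -0.   ]
-0.01 [ 0.277 -0.264 -0.   ]
t 14.37 d [ 0.1046 -0.0428 -0.0005] twist -0.009152459437299061 q6 1.25 jawaz -84.9091524594373
```

Emit:
jog_arm:
  motion:
    - {"dx": 0.04, "dy": 0, "dz": 0, "twist": 0}
    - {"dx": 0.08, "dy": -0.01, "dz": 0, "twist": 0}
    - {"dx": 0.11, "dy": -0.03, "dz": 0, "twist": 0}
    - {"dx": 0.12, "dy": -0.043, "dz": 0, "twist": 0}
    - {"dx": 0.121, "dy": -0.055, "dz": 0, "twist": 0}
    - {"dx": 0.12, "dy": -0.067, "dz": 0, "twist": 0}
    - {"dx": 0.119, "dy": -0.079, "dz": 0, "twist": 0}
    - {"dx": 0.119, "dy": -0.091, "dz": 0, "twist": 0}
    - {"dx": 0.119, "dy": -0.103, "dz": 0, "twist": 0}
    - {"dx": 0.12, "dy": -0.115, "dz": 0, "twist": 0}
    - {"dx": 0.121, "dy": -0.127, "dz": 0, "twist": 0}
    - {"dx": 0.123, "dy": -0.138, "dz": 0, "twist": 0}
    - {"dx": 0.127, "dy": -0.15, "dz": 0, "twist": 0}
    - {"dx": 0.131, "dy": -0.161, "dz": 0, "twist": 0}
    - {"dx": 0.136, "dy": -0.172, "dz": 0, "twist": 0}
    - {"dx": 0.141, "dy": -0.182, "dz": 0, "twist": 0}
    - {"dx": 0.147, "dy": -0.192, "dz": 0, "twist": 0}
    - {"dx": 0.154, "dy": -0.201, "dz": 0, "twist": 0}
    - {"dx": 0.162, "dy": -0.21, "dz": 0, "twist": 0}
    - {"dx": 0.171, "dy": -0.219, "dz": 0, "twist": 0}

```text
t: 16.03
eef_pos: [0.5394, 0.1, 0.1893]
ee_rot: [1.874, 1.567, 0.393]
force: [1.4, -0.2, 1.2]
width: 0.0007
```

```bash
python3 lid.py;  python3 - <<'E'
from h import *
s,p,R=st();print(p,s['force'])
save('side','s6.png')
E
```

```text
start [-0.065  0.176 -0.   ]
1.75 [-0.047  0.158 -0.   ]
1.6 [-0.051  0.133 -0.   ]
1.45 [-0.051  0.109 -0.   ]
1.3 [-0.047  0.084 -0.   ]
1.15 [-0.04  0.06 -0.  ]
1.0 [-0.03   0.038 -0.   ]
0.85 [-0.016  0.018 -0.   ]
0.7 [ 0.001 -0.001 -0.   ]
0.55 [ 0.02  -0.016 -0.   ]
0.4 [ 0.042 -0.029 -0.   ]
0.3 [ 0.057 -0.035 -0.   ]
0.2 [ 0.073 -0.04  -0.   ]
0.1 [ 0.089 -0.043 -0.   ]
0.05 [ 0.097 -0.044 -0.   ]
0 [ 0.105 -0.045 -0.   ]
-0.01 [ 0.107 -0.045 -0.   ]
[0.53936079 0.10004382 0.18930089] [ 1.36969468 -0.17796273  1.15389699]
```

View pics/s6.png

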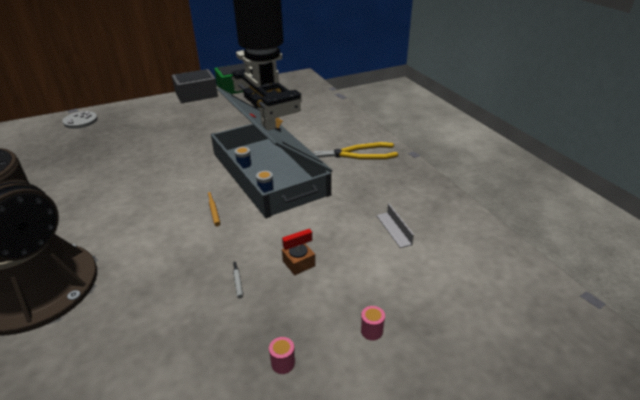

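Lid is following the fingers (about 40° left). Push it shut.

Emit:
jog_arm:
  motion:
    - {"dx": 0.01, "dy": -0.009, "dz": 0, "twist": 0}
    - {"dx": 0.02, "dy": -0.016, "dz": 0, "twist": 0}
    - {"dx": 0.031, "dy": -0.023, "dz": 0, "twist": 0}
    - {"dx": 0.042, "dy": -0.029, "dz": 0, "twist": 0}
    - {"dx": 0.05, "dy": -0.032, "dz": 0, "twist": 0}
    - {"dx": 0.057, "dy": -0.035, "dz": 0, "twist": 0}
    - {"dx": 0.065, "dy": -0.038, "dz": 0, "twist": 0}
    - {"dx": 0.073, "dy": -0.04, "dz": 0, "twist": 0}
    - {"dx": 0.081, "dy": -0.042, "dz": 0, "twist": 0}
    - {"dx": 0.089, "dy": -0.043, "dz": 0, "twist": 0}
    - {"dx": 0.094, "dy": -0.044, "dz": 0, "twist": 0}
    - {"dx": 0.099, "dy": -0.044, "dz": 0, "twist": 0}
    - {"dx": 0.102, "dy": -0.045, "dz": 0, "twist": 0}
    - {"dx": 0.104, "dy": -0.045, "dz": 0, "twist": 0}
    - {"dx": 0.104, "dy": -0.045, "dz": 0, "twist": 0}
    - {"dx": 0.104, "dy": -0.045, "dz": 0, "twist": 0}

```text
t: 17.42
eef_pos: [0.4948, 0.0954, 0.0842]
ee_rot: [-0.562, 1.57, -2.045]
force: [-4.3, 0.5, 8.9]
width: 0.0005
```

Run:
```python
from h import *
s,p,R=st();print(p,s['force'])
save('side','s7.png')
```

```text
[0.49476025 0.09536979 0.08421229] [-4.34172525  0.53378416  8.8890779 ]
```

View pics/s7.png

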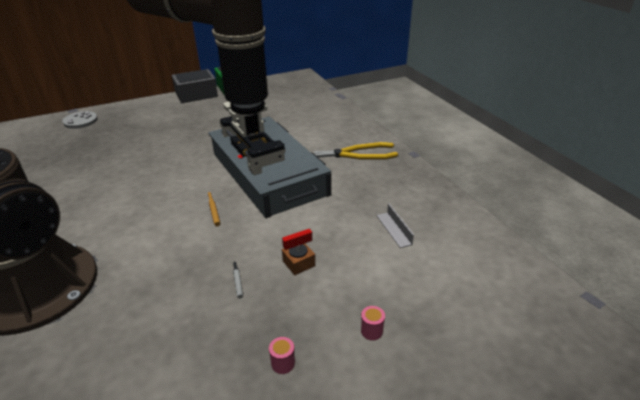

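Emit:
jog_arm:
  motion:
    - {"dx": 0.002, "dy": 0, "dz": 0, "twist": 0}
    - {"dx": 0.002, "dy": 0, "dz": 0, "twist": 0}
    - {"dx": -0.03, "dy": 0, "dz": 0, "twist": 0}
    - {"dx": -0.07, "dy": -0.02, "dz": -0.02, "twist": 0}
    - {"dx": -0.1, "dy": -0.05, "dz": -0.08, "twist": 0}
    - {"dx": -0.13, "dy": -0.05, "dz": -0.08, "twist": 0}
    - {"dx": -0.13, "dy": -0.05, "dz": -0.08, "twist": 0}
    - {"dx": -0.13, "dy": -0.05, "dz": -0.08, "twist": 0}
    - {"dx": -0.13, "dy": -0.05, "dz": -0.08, "twist": 0}
    - {"dx": -0.13, "dy": -0.05, "dz": -0.08, "twist": 0}

```text
t: 18.3
eef_pos: [0.4377, 0.1704, 0.2128]
ee_rot: [-1.249, 1.57, -2.732]
force: [-0.1, 0.3, 0.5]
width: 0.0002
```

Run:
```python
from h import *
s,p,R=st();print(p,s['force'])
c=cam('wrist');save('wrist','w8.png')
print(proj(c,[*chest(-.01,0),.098]))
```

```text
[0.43771695 0.17042887 0.2128433 ] [-0.11886339  0.2719267   0.45066435]
[317.91985202  77.89533359]
```

View pics/w8.png

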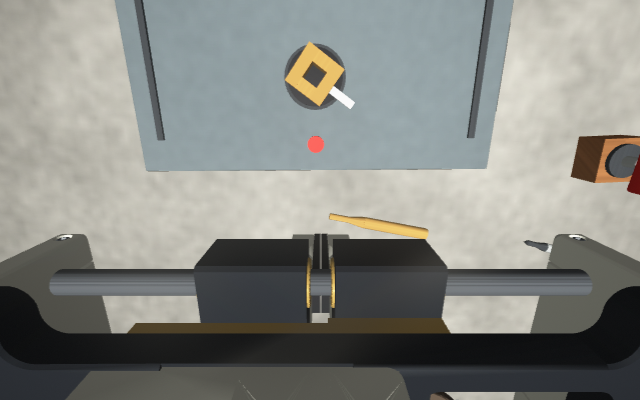

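Run:
```python
from h import *
im=cv2.imread('pics/w8.png')[30:130,265:375];cv2.imwrite('pics/w8b.png',cv2.resize(im,None,fx=6,fy=6,interpolation=cv2.INTER_CUBIC))
```

```text
(no output)
```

View pics/w8b.png

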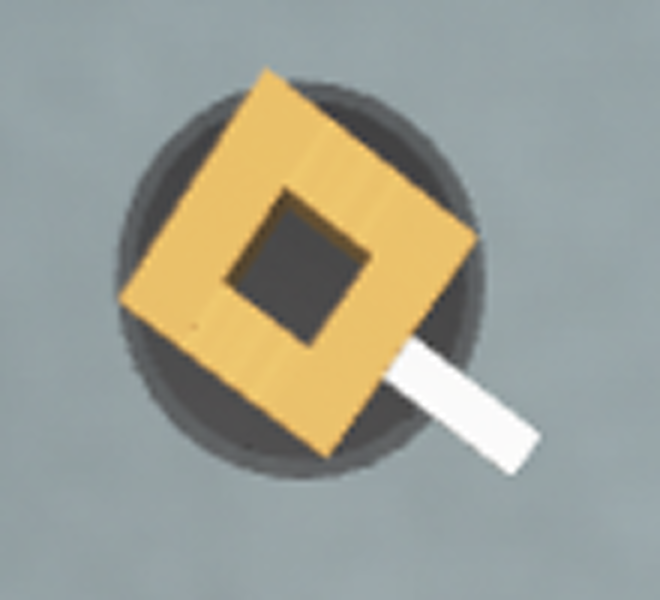

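Run:
```python
from h import *
c=cam('wrist')
P=np.array([ray(c,(265+(u)/6,30+(v)/6),.098) for u,v in [(267,67),(478,237),(329,459),(119,299)]])
print(P.round(4),P.mean(0))
I=np.array([ray(c,(265+(u)/6,30+(v)/6),.098) for u,v in [(287,187),(372,257),(311,347),(224,282)]])
print('recess',I.mean(0))
for Q in (P,I):
  for i in range(4):
    d=Q[(i+1)%4]-Q[i]; print(np.degrees(np.arctan2(d[1],d[0]))%90,np.linalg.norm(d))
m=ray(c,(316,144.2),.073);print('mark',m)
for Q in [P]:
  d=Q.mean(0)-m; print('dir mark->lock',np.degrees(np.arctan2(d[1],d[0])),np.linalg.norm(d[:2]))
tip=ray(c,(265+527/6,30+457/6),.083);d=tip-P.mean(0);print('pointer az',np.degrees(np.arctan2(d[1],d[0])))
print(chest(-.01,0))
```

```text
[[0.5697 0.1897 0.098 ]
 [0.5513 0.1591 0.098 ]
 [0.5204 0.1771 0.098 ]
 [0.539  0.208  0.098 ]] [0.54510102 0.1834823  0.098     ]
recess [0.54507764 0.18345258 0.098     ]
59.00086906895966 0.03570203925663702
59.82837717937912 0.03568095494956832
59.05876249829205 0.03611190569395356
59.170066631941765 0.03571387792273128
57.95752182527201 0.014654283997139056
58.970485103264735 0.014407888878747457
60.01718297290474 0.014714369391000286
58.74062306461012 0.014935868560302332
mark [0.48563172 0.17775241 0.073     ]
dir mark->lock 5.503476256090337 0.05974470794720188
pointer az -120.76393207310741
[0.54303959 0.18111106]
```

Run:
```python
from h import *
to([.395,-.17,.213],np.radians(-87))
```

```text
t 18.35 d [-1.000e-04 -7.210e-02  3.351e-01] twist 1.9913382888965896 q6 0.867 jawaz -85.0086617111034
```

Emit:
jog_arm:
  motion:
    - {"dx": 0, "dy": -0.072, "dz": 0.335, "twist": 2}
    - {"dx": 0, "dy": -0.072, "dz": 0.335, "twist": 2}
    - {"dx": 0, "dy": -0.072, "dz": 0.335, "twist": 2}
    - {"dx": 0, "dy": -0.072, "dz": 0.335, "twist": 2}
    - {"dx": 0, "dy": -0.072, "dz": 0.335, "twist": 2}
    - {"dx": 0, "dy": -0.072, "dz": 0.335, "twist": 2}
    - {"dx": 0, "dy": -0.072, "dz": 0.335, "twist": 2}
    - {"dx": 0, "dy": -0.072, "dz": 0.335, "twist": 2}
    - {"dx": 0, "dy": -0.072, "dz": 0.335, "twist": 2}
    - {"dx": 0, "dy": -0.072, "dz": 0.335, "twist": 2}
    - {"dx": 0, "dy": -0.072, "dz": 0.335, "twist": 2}
    - {"dx": 0, "dy": -0.072, "dz": 0.335, "twist": 2}
    - {"dx": 0, "dy": -0.072, "dz": 0.335, "twist": 2}
  gripper: 0.06

```text
t: 19.43
eef_pos: [0.3958, -0.1685, 0.2132]
ee_rot: [-1.735, 1.57, 3.032]
force: [0.2, 0.7, 0.3]
width: 0.0599
```

Run:
```python
from h import *
s,p,R=st();print(p,s['force'],s['qd'].round(3))
c=cam('wrist');print(c[1])
u,v=proj(c,[.492,-.17,.06]).astype(int);print(u,v)
im=arm.grab_frame('wrist')[:,:,::-1];cv2.imwrite('pics/w9.png',im)
im=im[v-50:v+50,u-55:u+55];cv2.imwrite('pics/w9b.png',cv2.resize(im,None,fx=6,fy=6,interpolation=cv2.INTER_CUBIC))
np.save('c9.npy',np.array([u-55,v-50]))
```

```text
[ 0.3957725  -0.16847862  0.21318764] [0.22859991 0.719686   0.29484783] [ 0.01  -0.005  0.001  0.002 -0.001  0.001]
[ 0.47473813 -0.16456882  0.35913953]
326 93
```

View pics/w9b.png

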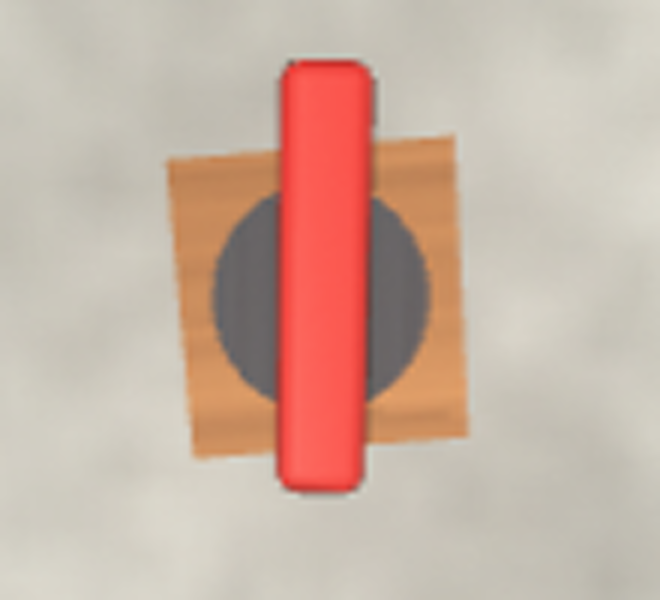

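Run:
```python
from h import *
c=cam('wrist'); o=np.load('c9.npy')
f=lambda u,v,z: ray(c,(o[0]+u/6,o[1]+v/6),z)
P=np.array([f(u,v,.08) for u,v in [(283,60),(374,60),(365,492),(276,490)]])
print(P.round(4),P.mean(0))
for a,b in [(3,0),(2,1)]: d=P[b]-P[a];print(np.degrees(np.arctan2(d[1],d[0])),np.linalg.norm(d))
S=np.array([f(u,v,.034) for u,v in [(166,160),(454,135),(468,436),(194,458)]]);print('stand',S.round(4),S.mean(0))
print('flange',f(213,300,.039),f(430,300,.039))
to([*P.mean(0)[:2],.059],np.radians(-87))
```

```text
[[ 0.5237 -0.16    0.08  ]
 [ 0.5244 -0.1733  0.08  ]
 [ 0.4634 -0.176   0.08  ]
 [ 0.4629 -0.1622  0.08  ]] [ 0.49359282 -0.16788702  0.08      ]
1.997517585753303 0.06074695042343409
2.5826265988830497 0.061042355673378686
stand [[ 0.515  -0.14    0.034 ]
 [ 0.5217 -0.1893  0.034 ]
 [ 0.4723 -0.1958  0.034 ]
 [ 0.4658 -0.1467  0.034 ]] [ 0.49367795 -0.1679627   0.034     ]
flange [ 0.49249293 -0.14928054  0.039     ] [ 0.49456303 -0.18686832  0.039     ]
t 19.48 d [0.1543 0.0977 0.0049] twist 0.11833013760840798 q6 1.565 jawaz -86.88166986239159
```

Emit:
jog_arm:
  motion:
    - {"dx": 0, "dy": 0.04, "dz": 0.005, "twist": 1}
    - {"dx": 0.02, "dy": 0.08, "dz": 0.005, "twist": 1}
    - {"dx": 0.05, "dy": 0.097, "dz": 0.005, "twist": 1}
    - {"dx": 0.08, "dy": 0.097, "dz": 0.005, "twist": 1}
    - {"dx": 0.11, "dy": 0.097, "dz": 0.005, "twist": 1}
    - {"dx": 0.14, "dy": 0.097, "dz": 0.005, "twist": 1}
    - {"dx": 0.154, "dy": 0.097, "dz": 0.005, "twist": 1}
    - {"dx": 0.154, "dy": 0.097, "dz": 0.005, "twist": 1}
    - {"dx": 0.154, "dy": 0.097, "dz": 0.005, "twist": 1}
    - {"dx": 0.154, "dy": 0.097, "dz": 0.005, "twist": 1}

```text
t: 20.32
eef_pos: [0.494, -0.1685, 0.0607]
ee_rot: [1.373, 1.569, -0.161]
force: [0.3, 1.0, 0.2]
width: 0.06
```

Emit:
jog_arm:
  motion:
    - {"dx": 0, "dy": 0, "dz": 0, "twist": 0}
    - {"dx": 0, "dy": 0, "dz": 0, "twist": 0}
    - {"dx": 0, "dy": 0, "dz": 0, "twist": 0}
    - {"dx": 0, "dy": 0, "dz": 0, "twist": 0}
    - {"dx": 0, "dy": 0, "dz": 0, "twist": 0}
    - {"dx": 0, "dy": 0, "dz": 0, "twist": 0}
    - {"dx": 0, "dy": 0, "dz": 0, "twist": 0}
    - {"dx": 0, "dy": 0, "dz": 0, "twist": 0}
  gripper: 0.0
  newtons: 40

```text
t: 20.98
eef_pos: [0.4928, -0.1691, 0.0596]
ee_rot: [2.636, 1.571, 1.101]
force: [-0.8, 0.2, 0.6]
width: 0.0137
```

Run:
```python
from h import *
s,p,R=st();print(p,s['force'],s['width'])
to([.4928,-.1683,.059],np.radians(-87.7))
save('side','s10.png')
```

```text
[ 0.49283192 -0.16906409  0.0595807 ] [-0.84755759  0.20396925  0.55948512] 0.013679618795863529
t 20.98 d [ 0.0006 -0.     -0.0008] twist -0.2810244810546576 q6 1.56 jawaz -87.98102448105466
```

View pics/s10.png

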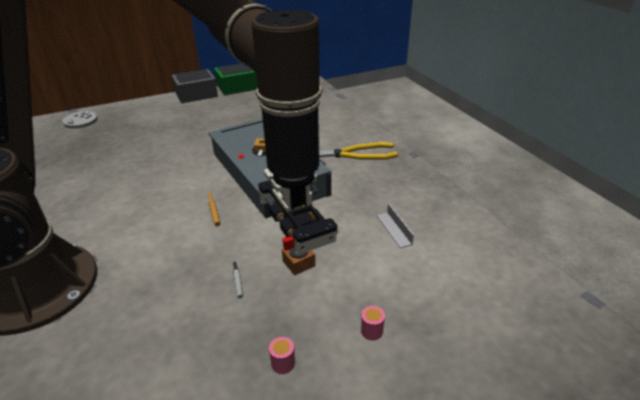

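Run:
```python
from h import *
to([.544,.1825,.17],np.radians(-120.8))
```

```text
t 21.03 d [-0.1104  0.0635 -0.3496] twist 32.82022658807701 q6 1.56 jawaz -87.97977341192298
```

Emit:
jog_arm:
  motion:
    - {"dx": -0.03, "dy": 0, "dz": 0, "twist": 0}
    - {"dx": -0.07, "dy": 0, "dz": 0, "twist": 0}
    - {"dx": -0.11, "dy": 0, "dz": 0, "twist": 0}
    - {"dx": -0.11, "dy": 0.01, "dz": -0.04, "twist": 0}
    - {"dx": -0.11, "dy": 0.063, "dz": -0.35, "twist": 33}
    - {"dx": -0.11, "dy": 0.063, "dz": -0.35, "twist": 33}
    - {"dx": -0.11, "dy": 0.063, "dz": -0.35, "twist": 33}
    - {"dx": -0.11, "dy": 0.063, "dz": -0.35, "twist": 33}
    - {"dx": -0.11, "dy": 0.063, "dz": -0.35, "twist": 33}
    - {"dx": -0.11, "dy": 0.063, "dz": -0.35, "twist": 33}
    - {"dx": -0.11, "dy": 0.063, "dz": -0.35, "twist": 33}
    - {"dx": -0.11, "dy": 0.063, "dz": -0.35, "twist": 33}
    - {"dx": -0.11, "dy": 0.063, "dz": -0.35, "twist": 33}
    - {"dx": -0.11, "dy": 0.063, "dz": -0.35, "twist": 33}
    - {"dx": -0.11, "dy": 0.063, "dz": -0.35, "twist": 33}
    - {"dx": -0.11, "dy": 0.063, "dz": -0.35, "twist": 33}
    - {"dx": -0.11, "dy": 0.063, "dz": -0.35, "twist": 33}
    - {"dx": -0.11, "dy": 0.063, "dz": -0.35, "twist": 33}

```text
t: 22.53
eef_pos: [0.5434, 0.1818, 0.1697]
ee_rot: [2.937, 1.571, 0.824]
force: [0.3, 0.1, -0.6]
width: 0.0137
```

Run:
```python
from h import *
s,p,R=st();print(p,s['force'],s['width'])
to([.544,.1825,.1236],np.radians(-120.8))
c=cam('wrist');save('wrist','w11.png');save('side','s11.png',(180,90,340,210),5)
k=R[:,0]
for h in (-.013,.013): print(proj(c,p-.008*k+h*np.array([0,0,1])))
print('mouth',proj(c,[.5451,.1835,.098]))
```

```text
[0.54339908 0.18182444 0.16972808] [ 0.33844974  0.05741128 -0.57416508] 0.013689874971306403
t 22.53 d [ 0.0461  0.0002 -0.0009] twist -0.25461071046977996 q6 0.365 jawaz -121.05461071046977
[319.96022576 254.59810269]
[319.97144422 279.50953991]
mouth [317.04615392 214.49900708]
```

View pics/w11.png

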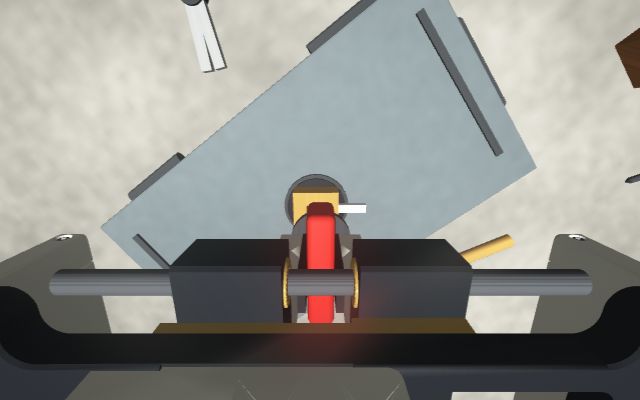

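View pics/s11.png

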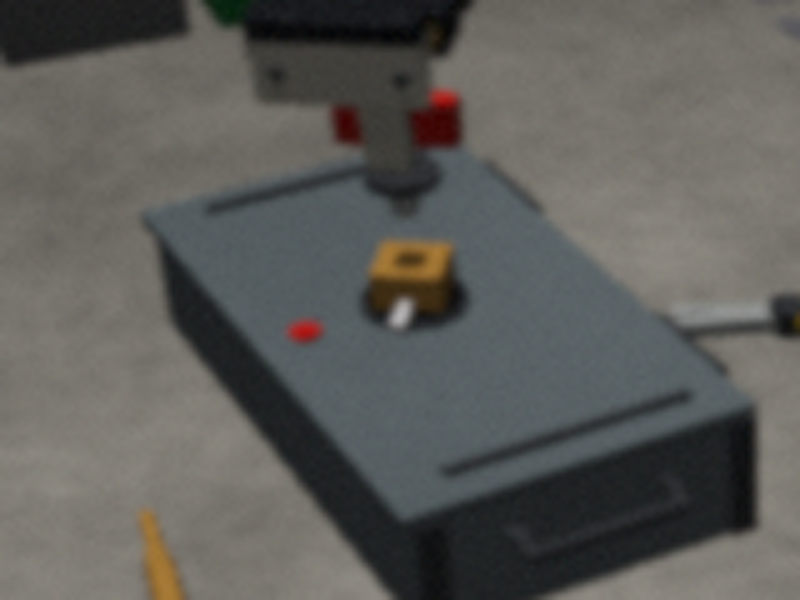

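Run:
```python
from h import *
im=cv2.imread('pics/s11.png')
s,p,R=st();c=cam('side')
a=proj(c,[*p[:2],.1261]);b=proj(c,[.5451,.1835,.098]);b2=proj(c,[.544,.1825,.098])
f=lambda q:((q-[180,90])*5).round(1)
print('tip pred',f(a),'mouth pred',f(b),f(b2))
g=arm.grab_frame('side')[:,:,::-1][115:160,240:285];cv2.imwrite('pics/s11b.png',cv2.resize(g,None,fx=13,fy=13,interpolation=cv2.INTER_CUBIC))
f2=lambda q:((q-[240,115])*13).round(1)
print(f2(a),f2(b),f2(b2))
# per mm
print(f2(proj(c,[p[0]+.005,p[1],.1261]))-f2(a),f2(proj(c,[p[0],p[1]+.005,.1261]))-f2(a))
```

```text
tip pred [403.  210.5] mouth pred [410.2 258.6] [408.7 259.9]
[267.9 222.2] [286.4 347.4] [282.7 350.8]
[24.9 -5.4] [ -8.6 -11.1]
```

View pics/s11b.png

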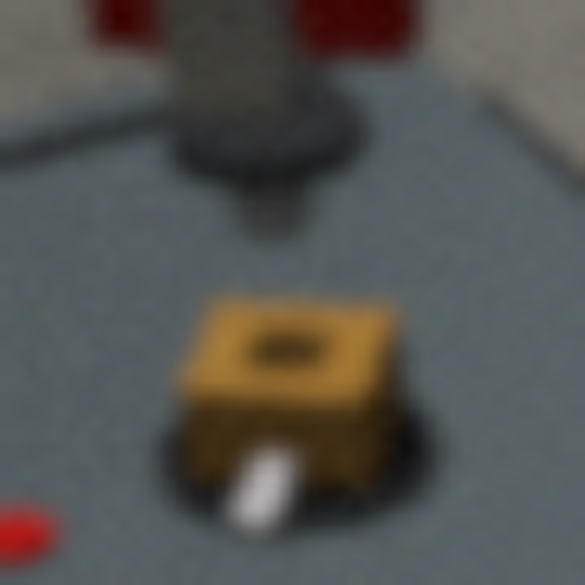

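Run:
```python
from h import *
to([.5444,.1836,.1236],np.radians(-120.8))
```

```text
t 22.68 d [ 0.0462  0.0001 -0.0016] twist -0.23170257494790095 q6 0.364 jawaz -121.0317025749479
```

Emit:
jog_arm:
  motion:
    - {"dx": 0.008, "dy": 0, "dz": -0.0016, "twist": -0.2}
    - {"dx": 0.016, "dy": 0, "dz": -0.0016, "twist": -0.2}
    - {"dx": 0.022, "dy": 0, "dz": -0.0016, "twist": -0.2}
    - {"dx": 0.025, "dy": 0, "dz": -0.0016, "twist": -0.2}
    - {"dx": 0.028, "dy": 0, "dz": -0.0016, "twist": -0.2}
    - {"dx": 0.03, "dy": 0, "dz": -0.0016, "twist": -0.2}
    - {"dx": 0.032, "dy": 0, "dz": -0.0016, "twist": -0.2}
    - {"dx": 0.032, "dy": 0, "dz": -0.0016, "twist": -0.2}
    - {"dx": 0.032, "dy": 0, "dz": -0.0016, "twist": -0.2}

```text
t: 23.43
eef_pos: [0.5444, 0.1845, 0.1376]
ee_rot: [2.784, 1.57, 0.676]
force: [-0.2, 0.2, -1.3]
width: 0.0138
```

Run:
```python
from h import *
s,p,R=st();print(p,s['force'],s['moment'],s['width'])
to([.5444,.1836,.1236],np.radians(-120.8))
g=arm.grab_frame('side')[:,:,::-1][115:160,240:285];cv2.imwrite('pics/s12b.png',cv2.resize(g,None,fx=13,fy=13,interpolation=cv2.INTER_CUBIC))
```

```text
[0.54438325 0.18445367 0.13764218] [-0.24050177  0.22652426 -1.3257626 ] [ 0.17139413 -0.10866958 -0.03645775] 0.01375023964746706
t 23.43 d [0.014  0.0004 0.0007] twist 0.028931154293282677 q6 0.367 jawaz -120.77106884570671
```

View pics/s12b.png

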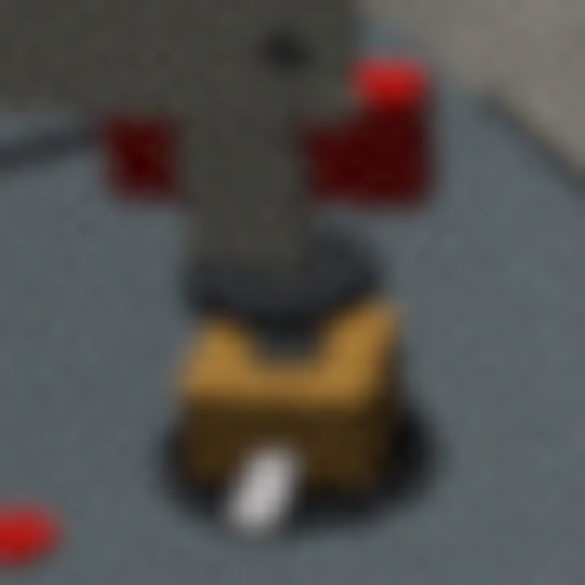

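Emit:
jog_arm:
  motion:
    - {"dx": 0.003, "dy": 0, "dz": 0, "twist": 0}
    - {"dx": 0.006, "dy": 0, "dz": 0, "twist": 0}
    - {"dx": 0.009, "dy": 0, "dz": 0, "twist": 0}
    - {"dx": 0.012, "dy": 0, "dz": 0, "twist": 0}
    - {"dx": 0.014, "dy": 0, "dz": 0, "twist": 0}
    - {"dx": 0.0145, "dy": 0, "dz": 0, "twist": 0}
    - {"dx": 0.0145, "dy": 0, "dz": 0, "twist": 0}
    - {"dx": 0.0145, "dy": 0, "dz": 0, "twist": 0}

```text
t: 24.15
eef_pos: [0.5445, 0.1845, 0.1235]
ee_rot: [2.523, 1.57, 0.415]
force: [-1.8, 0.5, 4.6]
width: 0.0139
```

Run:
```python
from h import *
s,p,R=st();print(p,s['force'],s['moment'],s['width'])
to([.5444,.1836,.1236],np.radians(-120.8))
g=arm.grab_frame('side')[:,:,::-1][115:160,240:285];cv2.imwrite('pics/s13b.png',cv2.resize(g,None,fx=13,fy=13,interpolation=cv2.INTER_CUBIC))
```

```text
[0.54448483 0.18449658 0.12353565] [-1.79617878  0.47506231  4.57558569] [ 0.45079002  0.51668732 -0.0051496 ] 0.013913623452494112
t 24.15 d [-0.0001  0.0004  0.0008] twist 0.03917461715993312 q6 0.367 jawaz -120.76082538284005
```

View pics/s13b.png

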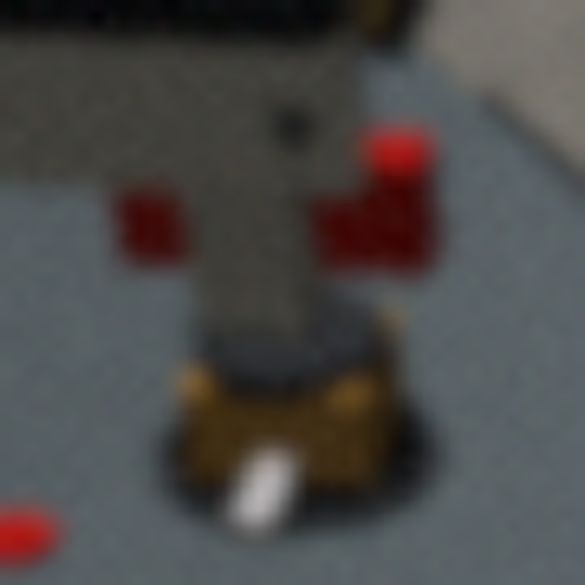

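Emit:
jog_arm:
  motion:
    - {"dx": 0, "dy": 0, "dz": 0, "twist": 4}
    - {"dx": 0, "dy": 0, "dz": 0, "twist": 8}
    - {"dx": 0, "dy": 0, "dz": 0, "twist": 12}
    - {"dx": 0, "dy": 0, "dz": 0, "twist": 16}
    - {"dx": 0, "dy": 0, "dz": 0, "twist": 20}
    - {"dx": 0, "dy": 0, "dz": 0, "twist": 24}
    - {"dx": 0, "dy": 0, "dz": 0, "twist": 28}
    - {"dx": 0, "dy": 0, "dz": 0, "twist": 32}
    - {"dx": 0, "dy": 0, "dz": 0, "twist": 36}
    - {"dx": 0, "dy": 0, "dz": 0, "twist": 40}
    - {"dx": 0, "dy": 0, "dz": 0, "twist": 44}
    - {"dx": 0, "dy": 0, "dz": 0, "twist": 48}
    - {"dx": 0, "dy": 0, "dz": 0, "twist": 52}
    - {"dx": 0, "dy": 0, "dz": 0, "twist": 56}
    - {"dx": 0, "dy": 0, "dz": 0, "twist": 60}
    - {"dx": 0, "dy": 0, "dz": 0, "twist": 62}
    - {"dx": 0, "dy": 0, "dz": 0, "twist": 62}
    - {"dx": 0, "dy": 0, "dz": 0, "twist": 62}

```text
t: 25.7
eef_pos: [0.5454, 0.1856, 0.1236]
ee_rot: [-2.395, 1.567, 0.7]
force: [1.5, 4.7, 1.6]
width: 0.0137
```

Run:
```python
from h import *
s,p,R=st();print(p,s['force'],s['moment'],s['width'])
to([.5444,.1836,.1236],np.radians(-120.8))
g=arm.grab_frame('side')[:,:,::-1][105:165,230:310];cv2.imwrite('pics/s14b.png',cv2.resize(g,None,fx=10,fy=10,interpolation=cv2.INTER_CUBIC))
save('wrist','w14.png')
```

```text
[0.54537533 0.18558097 0.12361512] [1.4819665  4.66977622 1.58693711] [ 2.10110711 -0.66706408  0.04252292] 0.013710710905444397
t 25.7 d [0.     0.002  0.0009] twist -61.880218625453395 q6 -0.714 jawaz 177.3197813745466
```

View pics/s14b.png

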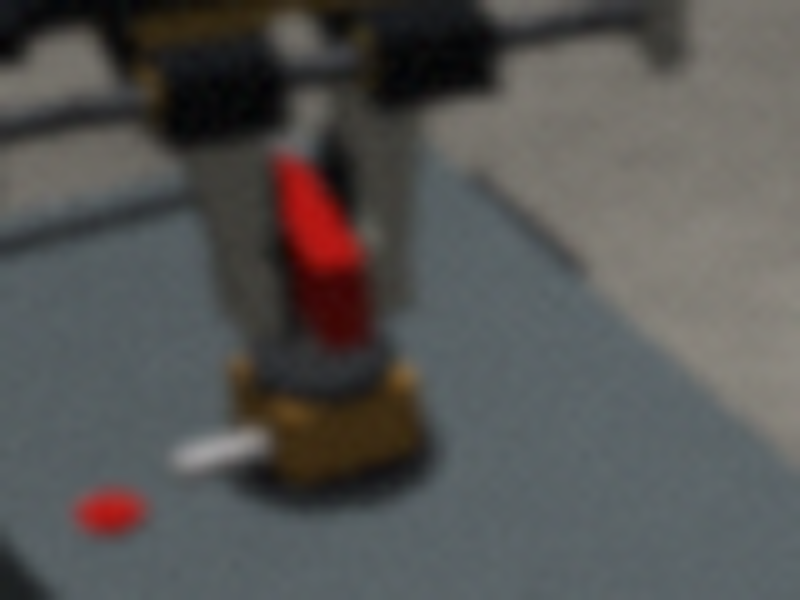

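View pics/w14.png

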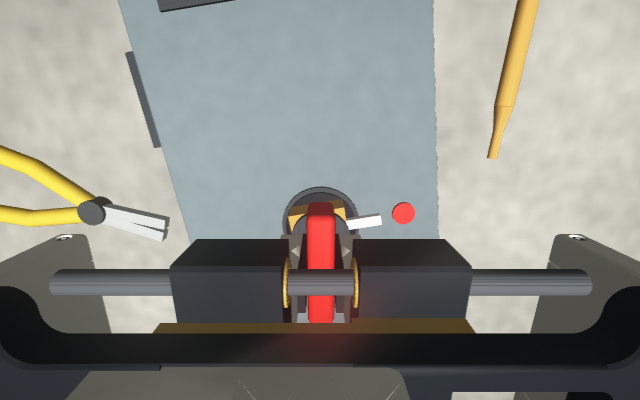

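Run:
```python
from h import *
c=cam('wrist')
im=cv2.imread('pics/w14.png')
g=im[190:250,300:420]
w=(g.min(2)>200);ys,xs=np.where(w);print(len(xs),xs.min()+300,xs.max()+300)
P=np.array([ray(c,(x+300,y+190),.082)[:2] for x,y in zip(xs,ys)])
u,sv,vt=np.linalg.svd(P-P.mean(0));print(np.degrees(np.arctan2(vt[0,1],vt[0,0])),sv[:2])
print(np.degrees(np.arctan2(*(P.mean(0)-[.5451,.1835])[::-1])), P.mean(0))
m=ray(c,(403,212.5),.073)[:2];print('mark',m,np.degrees(np.arctan2(*(m-[.5451,.1835])[::-1])))
```

```text
334 346 381
6.421696506080863 [0.12411423 0.03819926]
-175.87767094214837 [0.51527537 0.18135046]
mark [0.48599972 0.17874009] -175.3953625240096
```

Emit:
jog_arm:
  motion:
    - {"dx": 0, "dy": 0, "dz": 0, "twist": -3}
    - {"dx": 0, "dy": 0, "dz": 0, "twist": -6}
    - {"dx": 0, "dy": 0, "dz": 0, "twist": -8}
    - {"dx": 0, "dy": 0, "dz": 0, "twist": -8}
    - {"dx": 0, "dy": 0, "dz": 0, "twist": -8}

```text
t: 26.22
eef_pos: [0.5446, 0.1849, 0.1235]
ee_rot: [-2.539, 1.569, 0.694]
force: [-1.0, 2.9, 4.5]
width: 0.0137
```

Run:
```python
from h import *
s,p,R=st();print(p,s['force'],s['moment'],s['width'])
to([.5447,.1840,.1236],np.radians(-88))
```

```text
[0.5446334  0.18486055 0.12353348] [-0.99084455  2.87360764  4.54328557] [1.69533554 0.36932715 0.05931211] 0.013669486938799479
t 26.22 d [-0.0001  0.0009  0.    ] twist -86.76547049775826 q6 -0.576 jawaz -174.76547049775826
```

Emit:
jog_arm:
  motion:
    - {"dx": -0.002, "dy": -0.001, "dz": 0, "twist": 0}
    - {"dx": -0.006, "dy": -0.001, "dz": 0, "twist": 0}
    - {"dx": -0.011, "dy": -0.001, "dz": 0, "twist": 0}
    - {"dx": -0.016, "dy": -0.001, "dz": 0, "twist": 0}
    - {"dx": -0.022, "dy": -0.001, "dz": 0, "twist": 0}
    - {"dx": -0.035, "dy": -0.001, "dz": 0, "twist": 0}
    - {"dx": -0.05, "dy": -0.001, "dz": 0, "twist": 0}
    - {"dx": -0.05, "dy": -0.001, "dz": 0, "twist": 0}

```text
t: 26.88
eef_pos: [0.5447, 0.1852, 0.1757]
ee_rot: [-2.93, 1.569, 0.303]
force: [0.9, -0.6, -1.0]
width: 0.0133
```

Run:
```python
from h import *
s,p,R=st();print(p,s['force'],s['moment'],s['width'])
to([.4928,-.1688,.173],np.radians(-88))
save('side','s15.png',(180,90,340,210),5)
```

```text
[0.54467899 0.18523334 0.17574262] [ 0.91224644 -0.57645449 -1.02798212] [ 0.21008783 -0.20013918  0.00380502] 0.013348370373431378
t 26.88 d [0.0024 0.3478 0.0839] twist -86.77468611340113 q6 -0.577 jawaz -174.77468611340112
```

View pics/s15.png

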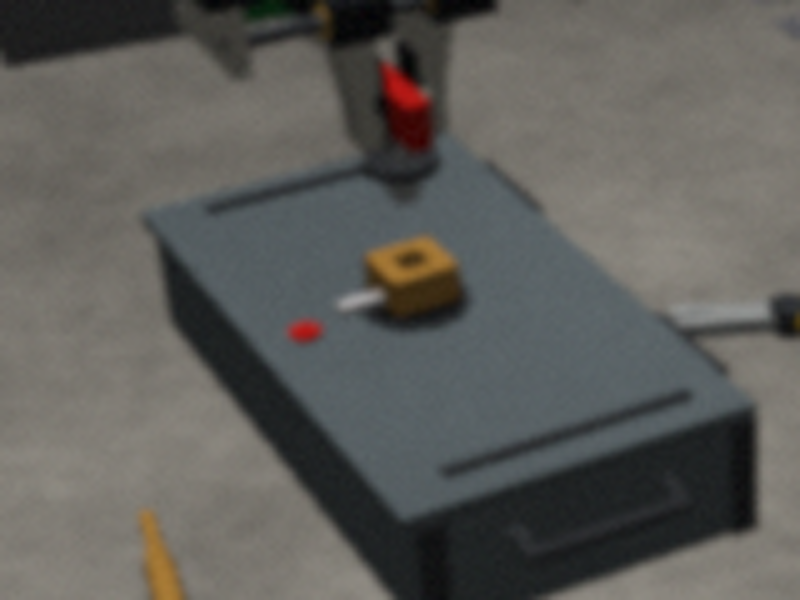

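Emit:
jog_arm:
  motion:
    - {"dx": 0.0, "dy": 0.04, "dz": 0.01, "twist": -7}
    - {"dx": 0.0, "dy": 0.348, "dz": 0.084, "twist": -87}
    - {"dx": 0.0, "dy": 0.348, "dz": 0.084, "twist": -87}
    - {"dx": 0.0, "dy": 0.348, "dz": 0.084, "twist": -87}
    - {"dx": 0.0, "dy": 0.348, "dz": 0.084, "twist": -87}
    - {"dx": 0.0, "dy": 0.348, "dz": 0.084, "twist": -87}
    - {"dx": 0.0, "dy": 0.348, "dz": 0.084, "twist": -87}
    - {"dx": 0.0, "dy": 0.348, "dz": 0.084, "twist": -87}
    - {"dx": 0.0, "dy": 0.348, "dz": 0.084, "twist": -87}
    - {"dx": 0.0, "dy": 0.348, "dz": 0.084, "twist": -87}
    - {"dx": 0.0, "dy": 0.348, "dz": 0.084, "twist": -87}
    - {"dx": 0.0, "dy": 0.348, "dz": 0.084, "twist": -87}
    - {"dx": 0.0, "dy": 0.348, "dz": 0.084, "twist": -87}
    - {"dx": 0.0, "dy": 0.348, "dz": 0.084, "twist": -87}
    - {"dx": 0.0, "dy": 0.348, "dz": 0.084, "twist": -87}
    - {"dx": 0.0, "dy": 0.348, "dz": 0.084, "twist": -87}
    - {"dx": 0.0, "dy": 0.348, "dz": 0.084, "twist": -87}
    - {"dx": 0.0, "dy": 0.348, "dz": 0.084, "twist": -87}

```text
t: 28.43
eef_pos: [0.4921, -0.1688, 0.1729]
ee_rot: [-1.779, 1.57, 2.971]
force: [-0.1, 0.5, -2.0]
width: 0.0136
```

Run:
```python
from h import *
to([.4928,-.1688,.0596],np.radians(-88))
save('side','s16.png',(220,170,380,290),5)
```

```text
t 28.43 d [1.133e-01 8.000e-04 1.000e-04] twist 0.1481134277089939 q6 1.561 jawaz -87.85188657229101
```

View pics/s16.png

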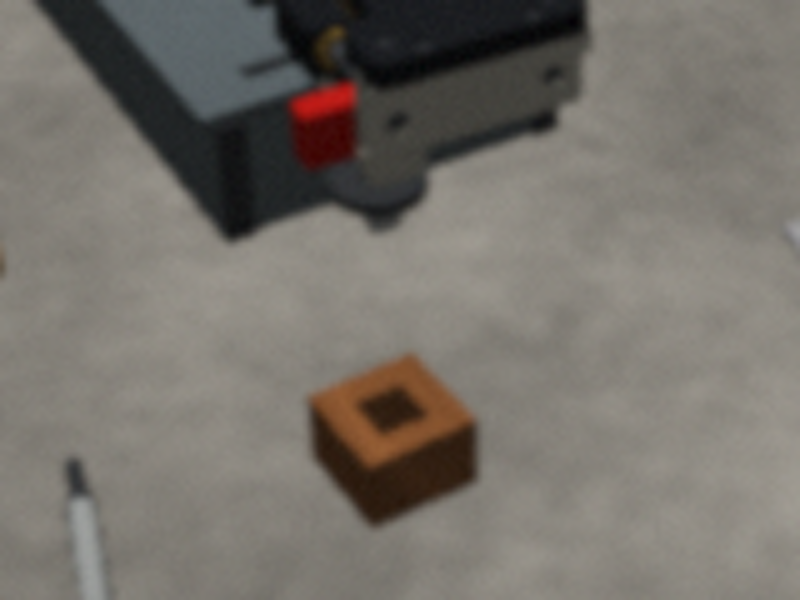

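Emit:
jog_arm:
  motion:
    - {"dx": 0.03, "dy": 0.0005, "dz": 0, "twist": 0}
    - {"dx": 0.06, "dy": 0.0005, "dz": 0, "twist": 0}
    - {"dx": 0.08, "dy": 0.0005, "dz": 0, "twist": 0}
    - {"dx": 0.09, "dy": 0.0005, "dz": 0, "twist": 0}
    - {"dx": 0.097, "dy": 0.0005, "dz": 0, "twist": 0}
    - {"dx": 0.102, "dy": 0.0005, "dz": 0, "twist": 0}
    - {"dx": 0.107, "dy": 0.0005, "dz": 0, "twist": 0}
    - {"dx": 0.111, "dy": 0.0005, "dz": 0, "twist": 0}
    - {"dx": 0.113, "dy": 0.0005, "dz": 0, "twist": 0}
    - {"dx": 0.113, "dy": 0.0005, "dz": 0, "twist": 0}
    - {"dx": 0.113, "dy": 0.0005, "dz": 0, "twist": 0}

```text
t: 29.4
eef_pos: [0.493, -0.1689, 0.0605]
ee_rot: [1.445, 1.57, -0.087]
force: [-0.7, -0.0, -0.5]
width: 0.0138
```

Run:
```python
from h import *
s,p,R=st();print(p,s['force'],s['moment'],s['width'])
save('side','s17.png',(220,170,380,290),5)
```

```text
[ 0.49297825 -0.16892261  0.06047219] [-0.65062204 -0.03814927 -0.4794908 ] [-0.0042895  -0.00470316  0.00647574] 0.013768790957873181
```

View pics/s17.png

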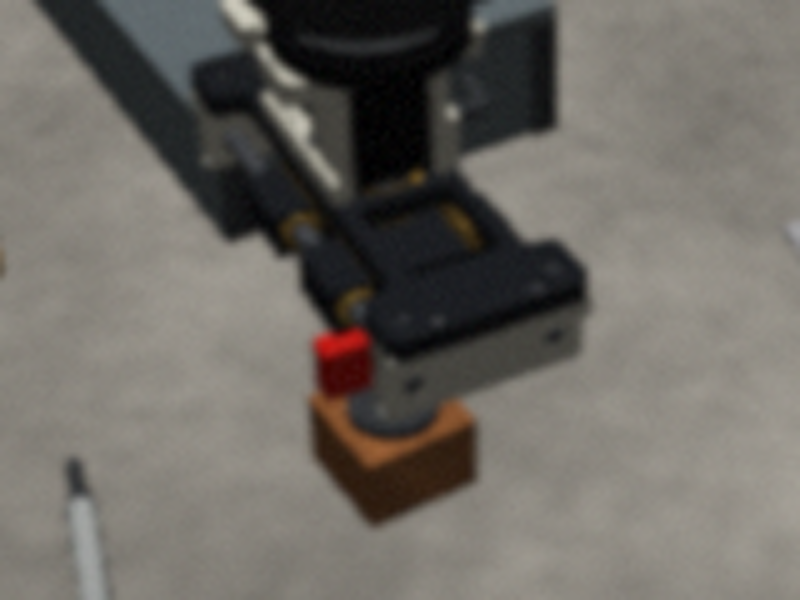

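Seated in the hole; release and lift off.

Emit:
jog_arm:
  motion:
    - {"dx": 0, "dy": 0, "dz": 0, "twist": 0}
    - {"dx": 0, "dy": 0, "dz": 0, "twist": 0}
    - {"dx": 0, "dy": 0, "dz": 0, "twist": 0}
    - {"dx": 0, "dy": 0, "dz": 0, "twist": 0}
    - {"dx": 0, "dy": 0, "dz": 0, "twist": 0}
    - {"dx": 0, "dy": 0, "dz": 0, "twist": 0}
  gripper: 0.06

```text
t: 29.95
eef_pos: [0.4928, -0.1689, 0.0601]
ee_rot: [1.314, 1.571, -0.218]
force: [-0.6, -0.1, 0.1]
width: 0.0481
```

Emit:
jog_arm:
  motion:
    - {"dx": -0.02, "dy": 0, "dz": 0, "twist": 0}
    - {"dx": -0.05, "dy": 0, "dz": 0, "twist": 0}
    - {"dx": -0.09, "dy": 0, "dz": 0, "twist": 0}
    - {"dx": -0.13, "dy": 0, "dz": 0, "twist": 0}
    - {"dx": -0.15, "dy": -0.04, "dz": 0, "twist": 0}
    - {"dx": -0.15, "dy": -0.1, "dz": 0, "twist": 0}
    - {"dx": -0.15, "dy": -0.1, "dz": 0, "twist": 0}
    - {"dx": -0.15, "dy": -0.1, "dz": 0, "twist": 0}
    - {"dx": -0.15, "dy": -0.1, "dz": 0, "twist": 0}

```text
t: 30.7
eef_pos: [0.392, -0.1729, 0.2109]
ee_rot: [1.584, 1.569, 0.052]
force: [-0.3, -0.1, -0.3]
width: 0.06
```

Run:
```python
from h import *
s,p,R=st();print(p,s['force'],s['width'])
save('side','s18.png');save('wrist','w18.png')
```

```text
[ 0.39204135 -0.17285702  0.21086658] [-0.26943145 -0.10941001 -0.33256749] 0.059978536999719105
```

View pics/s18.png

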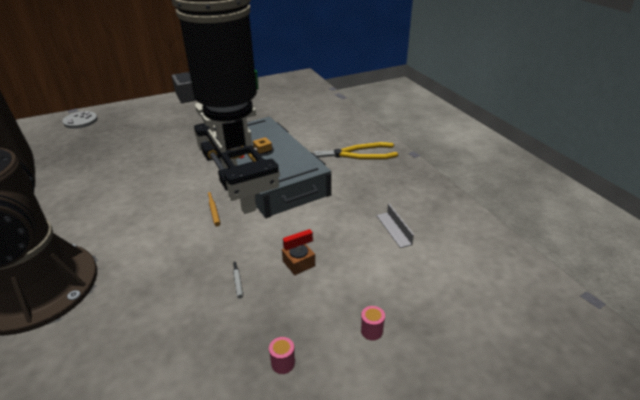

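View pics/w18.png

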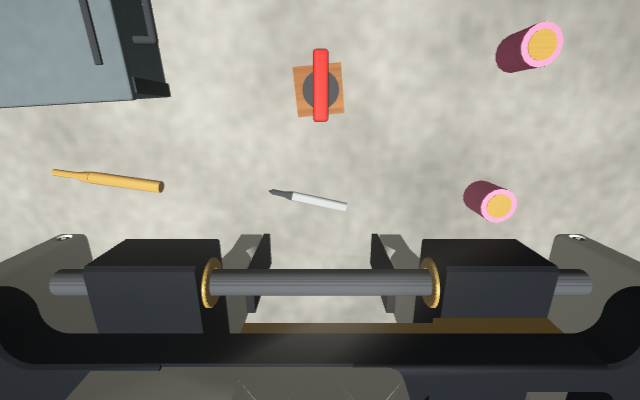

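Run:
```python
from h import *
print(arm.job_done())
```

```text
the job is handed in; nothing more can be done
None
```

I completed every step and handed the job in at about 31 s. `job_done` reports no verdict, so success rests on my own checks.

- **Tins:** Only two blue tins were on the bench. I searched behind the lid too and saw none. Both stood upright on the chest floor in the last picture before the lid closed; I couldn't see them after that.
- **Lid:** I pushed it shut and it still looks flat in the last side picture. The fingertips ended at 73 mm, which matches the shut height.
- **Lock:** The key dropped fully in, with the flange on the rim at about 4.6 N. I turned the lock clockwise; the pointer measured within about 2° of the red mark, and a picture after withdrawing the key shows it still facing the mark.
- **Key:** It stands upright in its stand, bit down, with the gripper clear of everything.
- **Other objects:** I never touched the punches, snips, offcut or pink tins, and they look unmoved in the last pictures.

One disagreement: the wrist camera put the chest and stand 2–3 mm away from where the top camera did. I settled the lock position by comparing the key tip with the recess in the side view, and the bit then went in without resistance.

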